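# Clamp a coupon in the contact-test fixture, set the meter, and free it

## Task

Lay the rectangular aluminium test coupon flat in the fixture's nest and swing the toggle clamp over centre so that its foot holds the coupon down. With it clamped, turn the meter's selector clockwise to the long bar mark; then swing the clamp fully back again, leaving the coupon in the nest and the selector on the mark. Leave the other samples and the glassware where they are.

Things in the scene. Friction and masses are not known exactly. Their poses are not given: they have to be found in the camera images.
- coupon: the test coupon: loose plain aluminium rectangular block, 48 mm (its x) x 30 mm (its y) x 16 mm tall, about 60 g, lying flat on the bench among a disc and a longer, slimmer bar of the same metal (the three swap places from start to start); origin at the centre of its underside, z up
- fixture: the test fixture, fixed to the bench: aluminium base plate 165 x 100 x 12 mm carrying the nest (centre at x = -50 mm) and the toggle clamp (hinge at x = +30 mm, between two steel cheeks 36 mm long, 32 mm apart outside, 76 mm high above the bench). Origin on the bench, x from nest to hinge, y parallel to the hinge axis, z up. Fixture and meter console swap sides from start to start
- nest (a point): centre of the nest floor, 22 mm above the bench; axes as fixture. A black block 62 (x) x 50 mm with stops 5 mm high round a 53 x 35 mm space; at the long sides the stops cover only the corners, so fingers can pass at the middle 42 mm. The coupon lies in it with its long side along x, either end first
- clamp_hinge (a point): point on the clamp's hinge axis, 80 mm from the nest centre along +x, 62 mm above the bench; axes as fixture. The handle points from here at (115 deg - clamp angle) from +x upwards: at 0 rad it stands up, leaning 25 deg over the nest; at 1.75 rad it lies back, rising 15 deg, pointing away from the nest
- clamp_grip (a point): on the centre line of the clamp's black handle, 98 mm from the hinge axis; turns with the clamp, y along the hinge axis. The handle is 14 mm wide along the hinge axis, 18 mm deep, rubber covered from 60 mm to its end at 122 mm from the hinge. Pinched along the hinge axis it turns between the pads, so the tool need not turn with it
- clamp (a joint): toggle clamp angle, rad; handle and arm are one rigid piece. 0 = clamped: arm (12 mm square) level, its foot (16 mm across, 80 mm from the hinge) on the coupon; -0.06 if the nest is empty. Starts near 1.75 = fully back, arm up to 80 mm above the hinge, leaning 10 deg from the nest. An over-centre spring drives it from 0.85 rad to either end with up to 1.1 N m and holds it there
- console: meter console, fixed to the bench, 140 mm wide: white box with a flat grey panel sloping 25 deg (140 x 154 mm), rising from its front (-x) to 103 mm at its back, the selector in the middle. On the panel round the knob: two dots and one long bar mark. Origin on the bench, 80 mm in front of (-x of) the knob's foot, z up. It may stand turned by up to 0.3 rad
- selector_grip (a point): on the selector knob's axis, 26 mm out from the panel; the axis meets the panel 70 mm above the bench and leans 25 deg towards the console's front. z out of the panel, x along the bar grip to its pointing end (white line), y across it; turns with the knob. Round skirt 38 mm across, up to 10 mm from the panel; bar grip 36 x 12 mm, from there to 34 mm
- selector (a joint): selector angle, rad, growing clockwise as seen facing the panel. Three click positions: 0 (first dot), 0.7 (second dot, pointer straight up the slope), 1.4 (long bar mark); springs to the nearest with up to about 0.06 N m; stops at -0.08 and 1.48. Starts at or between the two dots
- puck: bystander: loose plain aluminium disc, 40 mm across, 16 mm tall; origin at the centre of its underside
- bar: bystander: loose slim aluminium bar, 70 x 16 x 16 mm, long axis = its x; origin at the centre of its underside
- bottle_side: bystander: loose amber bottle, 54 mm across, 125 mm tall, on the left side of the bench; origin at the centre of its underside
- bottle_far: bystander: loose amber bottle, 64 mm across, 155 mm tall, at the far side; origin at the centre of its underside
- beaker: bystander: loose glass beaker, 66 mm across, 85 mm tall, at the far side; origin at the centre of its underside
- dish: bystander: loose white shallow dish, 90 mm across, 18 mm tall, at the far side; origin at the centre of its underside

How it is judged:
On the way, in this order (a step that is already met when the one before it is completed fails the run):
1. the coupon lies flat in the nest with the clamp still back (horizontal distance between coupon and nest below 0.006 m and z of coupon in the frame of nest between -0.003 and 0.003 m and angle between the x axis of coupon and the x axis of nest, either way round below 0.2 rad and angle between coupon's own z axis and vertical below 0.1 rad and value of joint clamp above 0.5 rad), for 0.1 s.
2. the clamp is over centre and down on the coupon in the nest (horizontal distance between coupon and nest below 0.006 m and z of coupon in the frame of nest between -0.003 and 0.003 m and angle between the x axis of coupon and the x axis of nest, either way round below 0.2 rad and angle between coupon's own z axis and vertical below 0.1 rad and value of joint clamp between -0.035 and 0.05 rad), for 0.2 s.
3. the selector is on the long bar mark while the coupon is clamped (all of step 2 and value of joint selector between 1.25 and 1.6 rad), for 0.2 s.
4. the clamp is swung fully back (value of joint clamp above 1.6 rad), for 0.1 s.
At the end, for the whole second after the job is handed in: The coupon lies at rest flat on the nest floor (within 6 mm of its centre and 3 mm in height, long sides within 0.2 rad of the nest's), the clamp stands back beyond 1.6 rad, the selector reads 1.25 to 1.6 rad (the long bar mark) (horizontal distance between coupon and nest below 0.006 m and z of coupon in the frame of nest between -0.003 and 0.003 m and angle between the x axis of coupon and the x axis of nest, either way round below 0.2 rad and angle between coupon's own z axis and vertical below 0.1 rad and value of joint clamp above 1.6 rad and value of joint selector between 1.25 and 1.6 rad and linear speed of coupon below 0.02 m/s); the robot touches nothing.
It fails at once if one of the other loose things was moved more than 30 mm (distance of any of puck, bar, bottle_side, bottle_far, beaker, dish from where it was at the start of the episode above 0.03 m).
It fails at once if a bottle or the beaker was tipped over (angle between any of bottle_side, bottle_far, beaker's own z axis and vertical above 0.5 rad).
It also fails if it takes over 70 s, if anything falls off the work surface, if the arm or the gripper's body presses on something with over 40 N, if the wrist force passes 120 N, or if a joint passes its speed limit or range.

## Robot

A 7-joint arm with a two-finger parallel gripper is mounted at the origin on the work surface. World frame = base frame: x ahead of the robot, y to its left, z up, the work surface at z = 0. Lengths are in m, angles in rad, forces in N, time in s.
With the tool pointing down it reaches from about 0.4 to 0.875 m from the base axis. Payload 19.3 kg.
Tool frame: the origin (TCP) lies at the very end of the fingers, on their centre line; the grasp point (between the pads) lies 19 mm behind it; z points along the fingers, y is the line along which they close (so a half turn about z gives the same grasp; the last joint's range is limited). The gripper opens to 85 mm and grips with 20 to 120 N. Pads are 22 mm wide; open, the fingers measure 114 mm over their backs; the gripper's body (76 mm by 85 mm) begins 54 mm behind the grasp point. The pads swing forward as they close: fully open they stand 13 mm farther back than shut.
Start: joints at [1.097, 0.521, -0.036, 1.599, 0.021, 1.021, -0.113], TCP at [0.246, -0.575, 0.191] pointing down, gripper open.
Joint ranges: [-2.91, 2.91], [-0.3, 2.13], [-1.5, 1.42], [0.17, 2.43], [-1.26, 4.41], [0.16, 1.93], [-2.52, 2.52]. Speed limits (rad/s): [1.89, 1.89, 2.39, 2.39, 3.01, 3.01, 3.01].

## Interface

Orientations are given as [roll, pitch, yaw] about the fixed x, y, z axes, in that order (R = Rz(yaw) Ry(pitch) Rx(roll)).
In Python, from workcell import observe, grab_frame, job_done gives the robot as it stands.
- The arm moves only by the tool move_arm, never from a script. Its argument "plan" is a list that holds one entry, the list of rows, each a list of 7 numbers: the shift along the tool's x, y, z each as a share of 0.02 m, from -1 to 1, then the turn, a rotation vector about the tool's x, y, z each as a share of 6 degrees, from -1 to 1, then the opening, from -1 (shut) to 1 (fully open). A call has exactly 10 rows; each row shifts and turns the commanded pose from where the row before left it, along the tool's axes as they then stand; what a row does not reach is not made up. A row lasts 1/10 s, in which the tool goes at most 50 mm and 8.59 degrees, less where a joint would pass 70% of its speed; a pose out of reach is approached as far as the arm can. A call with a number of a shift or a turn outside -1 to 1 is refused whole. A call with a gripper value outside its range is refused whole. The fingers move at their own pace and stop on an object; "grip_force" is the grip in N (left out, the last holds). Time passes only in rows, so rows that do not move let the fingers close, or fill a call up. It gives the time, the measured TCP pose, the force, the opening and the grip force at its end, in the units of the state.
- observe(): the state, without advancing time (a new reading comes with each control period).
- grab_frame(name): name is "scene" or "side" or "wrist"; returns a dict with "color" (480x640x3 uint8, red, green, blue), "intrinsics" (3x3 intrinsics, pixels), "position" and "orientation" of the camera in the world; the wrist camera has in their place "tool_from_camera" (4x4, takes a point from camera to tool coordinates, whose origin is the TCP and whose axes are the flange's). Camera axes: x right, y down, z forward; pixel columns grow to the right and rows downward; lengths in m; the calibration is good to about 2 mm. The wrist camera is an equidistant fisheye: a pixel r from the principal point sees the ray r / f radians off the axis. A picture is of the moment at which its call begins: read the wrist's pose just before it. There is no depth.
- job_done(): hands the job in; it is judged then, once.
The state is a dict: "clock": time; "qpos": joint angles; "qd": joint speeds; "joint_efforts": joint torques, N m; "position": TCP position; "tool_rot": TCP orientation; "force": force on the tool from outside, world axes, zero at the start; "moment": the same for the moment, N m; "grip_width": finger opening in m; "finger_force": force on a finger pad.
Only numpy, scipy, OpenCV 4.12 (cv2) and the standard library are available. Lean on these libraries where they do the work, as an engineer would, in place of code of your own. Each camera call takes 0.05 s, during which the arm holds its last target. There are 200 camera calls.

## Working session

There is one attempt and no reset: what is moved stays moved. The work goes in short steps, Python scripts to look and compute and a tool call to move; the robot and the scene stay as the last step left them, time stands still between calls to the robot, and variables do not carry over. Pictures are saved under pics/ and viewed, at most 10 in all, crops included, and the job is handed in when it is done.

Besides the shell and the picture viewer there is one more tool, called after "Emit:" as name(argument=value, ...) on one line, values as JSON. move_arm: Moves the arm, as the interface text tells. Shift numbers are shares of 0.02 m and turn numbers shares of 6 degrees, none past 1 either way. Its arguments: {"type":"object","properties":{"plan":{"type":"array"},"grip_force":{"type":"number"}},"required":["plan"]}

```bash
ls; mkdir -p pics; python3 - <<'E'
from workcell import observe, grab_frame
import cv2,pickle
s=observe();print(s)
for n in ("scene","side","wrist"):
    f=grab_frame(n);pickle.dump(f,open(f"{n}0.pkl","wb"))
    cv2.imwrite(f"pics/{n}0.png",f["color"][:,:,::-1])
    print(n,{k:v for k,v in f.items() if k!="color"})
E
```

```text
pics
{'clock': 0.0, 'qpos': array([ 1.09679266,  0.52200481, -0.0363239 ,  1.59999368,  0.02121262,
        1.02107871, -0.11277391]), 'qd': array([ 1.05768048e-03,  2.03497100e-04,  3.32905792e-04, -1.75975560e-03,
        3.57156460e-05,  2.67474126e-04,  1.28141816e-04]), 'joint_efforts': array([ 3.17082944e-03, -9.27114415e+01,  1.98156394e+00, -3.69931233e+01,
        1.80229062e-02,  8.19846347e-03,  6.10249140e-05]), 'position': array([ 0.24538817, -0.57441196,  0.19073665]), 'tool_rot': array([-3.14049714e+00,  8.99064341e-05,  4.03823137e-01]), 'force': array([-0.48501239,  0.0363068 , -0.49766371]), 'moment': array([ 0.02914601, -0.01564922,  0.00772829]), 'finger_force': 0.0, 'grip_width': 0.08536117685195395}
scene {'intrinsics': array([[613.88105578,   0.        , 323.67611449],
       [  0.        , 613.88105578, 240.74237471],
       [  0.        ,   0.        ,   1.        ]]), 'position': array([ 1.64768031, -0.4839484 ,  1.08084971]), 'orientation': array([-2.23859218e+00, -1.97540137e-04,  1.07568125e+00])}
side {'intrinsics': array([[602.90704059,   0.        , 315.57527484],
       [  0.        , 602.90704059, 238.50449942],
       [  0.        ,   0.        ,   1.        ]]), 'position': array([ 0.44664891, -0.70218064,  1.00021116]), 'orientation': array([-2.39822361, -0.01969301, -0.19176642])}
wrist {'intrinsics': array([[371.64829954,   0.        , 316.1012107 ],
       [  0.        , 371.64829954, 237.32673875],
       [  0.        ,   0.        ,   1.        ]]), 'tool_from_camera': array([[ 1.72590445e-04, -9.65410155e-01, -2.60735888e-01,
         6.51418176e-02],
       [ 9.99999898e-01,  2.75243605e-04, -3.57191121e-04,
         2.07968580e-03],
       [ 4.16601821e-04, -2.60735799e-01,  9.65410104e-01,
        -1.82945833e-01],
       [ 0.00000000e+00,  0.00000000e+00,  0.00000000e+00,
         1.00000000e+00]])}
```

View pics/scene0.png

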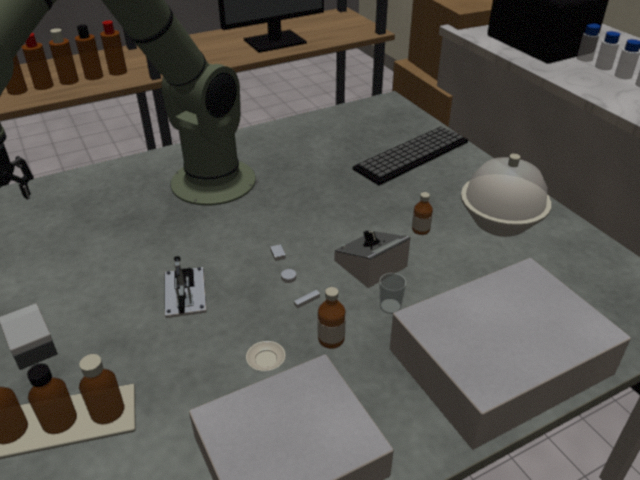

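View pics/side0.png

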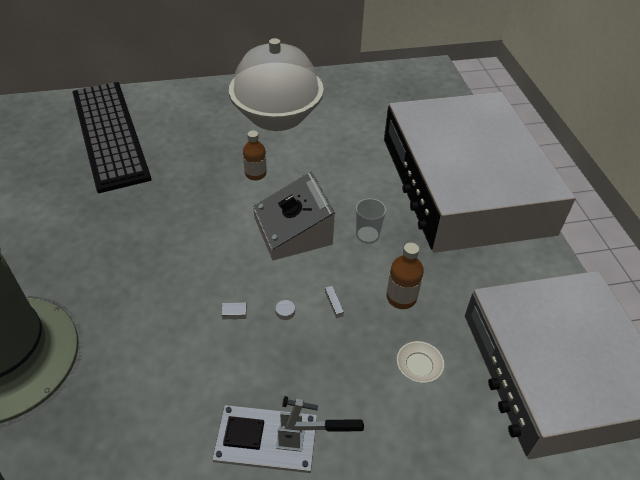

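```bash
cat > h.py <<'E'
import numpy as np,cv2,pickle
from scipy.spatial.transform import Rotation as R
from workcell import observe, grab_frame
def cam(f):
    return R.from_euler('xyz',f['orientation']).as_matrix(),np.array(f['position'])
def ray(f,p):
    K=f['intrinsics'];M,o=cam(f)
    d=M@np.array([(p[0]-K[0,2])/K[0,0],(p[1]-K[1,2])/K[1,1],1.]);return o,d/np.linalg.norm(d)
def wray(f,s,p):
    K=f['intrinsics'];T=f['tool_from_camera'];v=np.array([p[0]-K[0,2],p[1]-K[1,2]])
    r=np.linalg.norm(v)+1e-9;t=r/K[0,0];d=np.r_[np.sin(t)*v/r,np.cos(t)]
    Rt=R.from_euler('xyz',s['tool_rot']).as_matrix()
    return s['position']+Rt@T[:3,3],Rt@T[:3,:3]@d
def plane(o,d,z): return o+d*(z-o[2])/d[2]
def proj(f,P):
    M,o=cam(f);c=f['intrinsics']@(M.T@(np.array(P)-o));return c[:2]/c[2]
def wproj(f,s,P):
    T=f['tool_from_camera'];Rt=R.from_euler('xyz',s['tool_rot']).as_matrix()
    c=T[:3,:3].T@(Rt.T@(np.array(P)-s['position'])-T[:3,3]);t=np.arctan2(np.hypot(c[0],c[1]),c[2])
    return f['intrinsics'][:2,2]+f['intrinsics'][0,0]*t*c[:2]/np.hypot(c[0],c[1])
def tri(a,b):
    (o1,d1),(o2,d2)=a,b;A=np.c_[d1,-d2];t=np.linalg.lstsq(A,o2-o1,rcond=None)[0]
    p,q=o1+d1*t[0],o2+d2*t[1];return (p+q)/2,np.linalg.norm(p-q)
E
python3 - <<'E'
from h import *
f=pickle.load(open('side0.pkl','rb'))
im=f['color'];hsv=cv2.cvtColor(im,cv2.COLOR_RGB2HSV)
def blobs(mask,x0,y0,x1,y1,z,name):
    m=np.zeros_like(mask);m[y0:y1,x0:x1]=mask[y0:y1,x0:x1]
    for c in cv2.findContours(m,cv2.RETR_EXTERNAL,cv2.CHAIN_APPROX_NONE)[0]:
        if cv2.contourArea(c)<60: continue
        w=np.array([plane(*ray(f,p[0]),z)[:2] for p in c])
        r=cv2.minAreaRect((w*1000).astype(np.float32));print(name,cv2.boundingRect(c),np.round(r[0],1),np.round(r[1],1),round(r[2],1))
g=cv2.cvtColor(im,cv2.COLOR_RGB2GRAY)
b=(g>170).astype(np.uint8)*255
blobs(b,210,290,360,330,.016,'small')
blobs(b,205,395,330,475,.012,'plate')
blobs((g<60).astype(np.uint8)*255,215,405,272,460,.027,'nest')
def crop(x0,y0,x1,y1,k,n): cv2.imwrite(n,cv2.resize(im[y0:y1,x0:x1,::-1],None,fx=k,fy=k,interpolation=cv2.INTER_CUBIC))
a=cv2.resize(im[390:480,205:375,::-1],None,fx=4,fy=4,interpolation=cv2.INTER_CUBIC)[:, :560]
c=cv2.resize(im[165:265,245:345,::-1],None,fx=2.4,fy=2.4,interpolation=cv2.INTER_CUBIC)
c=cv2.resize(im[165:240,250:340,::-1],None,fx=2.6,fy=2.6,interpolation=cv2.INTER_CUBIC)
o=np.zeros((600,800,3),np.uint8);o[:a.shape[0],:a.shape[1]]=a;o[365:365+c.shape[0],:c.shape[1]]=c;cv2.imwrite('pics/c1.png',o)
E
```

```text
nest (223, 416, 41, 34) [ 431.4 -242.7] [52.7 61.7] 73.0
```

View pics/c1.png

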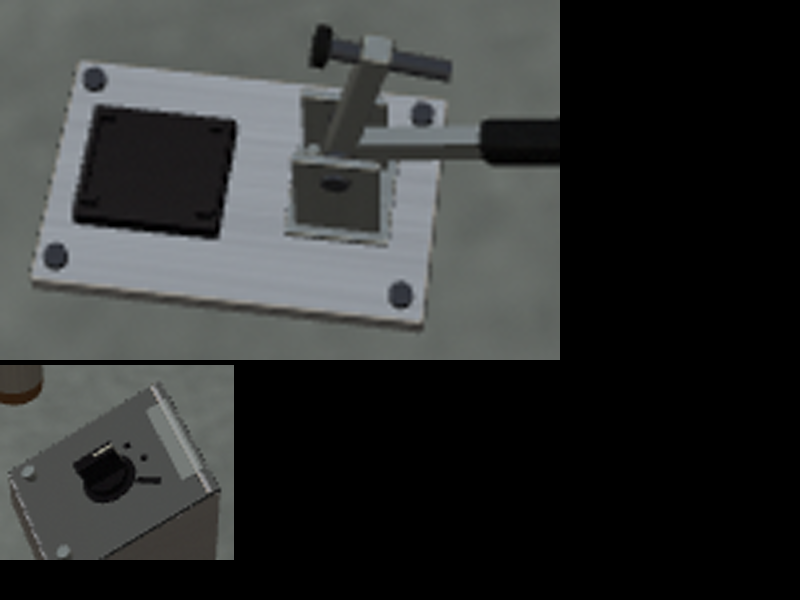

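```bash
python3 - <<'E'
from h import *
f=pickle.load(open('side0.pkl','rb'))
im=f['color'];g=cv2.cvtColor(im,cv2.COLOR_RGB2GRAY)
print('vals',g[310,234],g[309,285],g[330,260],g[459,260])
def blobs(th,x0,y0,x1,y1,z,name):
    m=np.zeros_like(g);m[y0:y1,x0:x1]=(g[y0:y1,x0:x1]>th)*255
    for c in cv2.findContours(m,cv2.RETR_EXTERNAL,cv2.CHAIN_APPROX_NONE)[0]:
        if cv2.contourArea(c)<60: continue
        w=np.array([plane(*ray(f,p[0]),z)[:2] for p in c])
        r=cv2.minAreaRect((w*1000).astype(np.float32));print(name,cv2.boundingRect(c),np.round(r[0],1),np.round(r[1],1),round(r[2],1))
blobs(145,210,290,360,330,.016,'small')
C=[plane(*ray(f,(205+x/4,390+y/4)),.012) for x,y in((78,62),(445,100),(423,328),(32,285))]
C=np.array(C)[:,:2];print(C,[np.linalg.norm(C[i]-C[i-1]) for i in range(4)])
print('ctr',C.mean(0),np.degrees(np.arctan2(*(C[1]+C[2]-C[0]-C[3])[::-1])))
q=lambda x,y:(250+x/2.6,165+(y-365)/2.6)
P=[plane(*ray(f,q(x,y)),z) for x,y,z in((158,385,.103),(218,490,.103),(10,475,.038),(45,560,.038))];print(np.round(P,4))
print(np.linalg.norm(P[0]-P[1]),np.linalg.norm(P[0]-P[2]))
E
```

```text
vals 153 151 103 149
small (222, 303, 24, 12) [440.5  24.5] [27.  46.5] 79.8
small (276, 300, 19, 15) [542.2  10.1] [34.5 36.1] 79.8
small (326, 290, 17, 24) [643.    8.1] [14.7 61.2] 7.3
[[ 0.40367915 -0.18003439]
 [ 0.55992253 -0.22708679]
 [ 0.53187233 -0.32377189]
 [ 0.37596323 -0.2766044 ]] [np.float64(0.10046859712212484), np.float64(0.16317451804546362), np.float64(0.10067185341723484), np.float64(0.16288774813790918)]
ctr [ 0.46785931 -0.25187437] -16.795879507041573
[[0.6489 0.3033 0.103 ]
 [0.673  0.169  0.103 ]
 [0.5141 0.2814 0.038 ]
 [0.5304 0.1764 0.038 ]]
0.1364553672175398 0.1511913424464965
```

```bash
cat >> h.py <<'E'
def plan(pos,rpy,n,s=None,start=None):
    s=s or observe();p,r=start or (s['position'],s['tool_rot'])
    A=R.from_euler('xyz',r);B=R.from_euler('xyz',rpy);w=(A.inv()*B).as_rotvec()/n
    dp=(np.array(pos)-p)/n;out=[]
    for i in range(n):
        v=A.inv().apply(dp)/.02;out.append([float(x)+0 for x in np.round(np.r_[v,np.degrees(w)/6],2)]);A=A*R.from_rotvec(w)
    print('max',np.abs(out).max())
    print(out[0] if all(o==out[0] for o in out) else '\n'.join(map(str,out)))
E
python3 -c "
from h import *
plan([.431,-.243,.25],[np.pi,0,-.295],20)"
```

```text
max 0.92
[0.75, -0.58, -0.15, 0.0, 0.0, 0.33]
[0.73, -0.61, -0.15, 0.0, 0.0, 0.33]
[0.71, -0.63, -0.15, 0.0, 0.0, 0.33]
[0.69, -0.66, -0.15, 0.0, 0.0, 0.33]
[0.66, -0.68, -0.15, 0.0, 0.0, 0.33]
[0.64, -0.7, -0.15, 0.0, 0.0, 0.33]
[0.62, -0.72, -0.15, 0.0, 0.0, 0.33]
[0.59, -0.74, -0.15, 0.0, 0.0, 0.33]
[0.56, -0.76, -0.15, 0.0, 0.0, 0.33]
[0.54, -0.78, -0.15, 0.0, 0.0, 0.33]
[0.51, -0.8, -0.15, 0.0, 0.0, 0.33]
[0.48, -0.82, -0.15, 0.0, 0.0, 0.33]
[0.45, -0.84, -0.15, 0.0, 0.0, 0.33]
[0.42, -0.85, -0.15, 0.0, 0.0, 0.33]
[0.39, -0.87, -0.15, 0.0, 0.0, 0.33]
[0.36, -0.88, -0.15, 0.0, 0.0, 0.33]
[0.33, -0.89, -0.15, 0.0, 0.0, 0.33]
[0.3, -0.9, -0.15, 0.0, 0.0, 0.33]
[0.27, -0.91, -0.15, 0.0, 0.0, 0.33]
[0.24, -0.92, -0.15, 0.0, 0.0, 0.33]
```

Emit:
move_arm(plan=[[[0.75,-0.58,-0.15,0,0,0.33,1],[0.73,-0.61,-0.15,0,0,0.33,1],[0.71,-0.63,-0.15,0,0,0.33,1],[0.69,-0.66,-0.15,0,0,0.33,1],[0.66,-0.68,-0.15,0,0,0.33,1],[0.64,-0.7,-0.15,0,0,0.33,1],[0.62,-0.72,-0.15,0,0,0.33,1],[0.59,-0.74,-0.15,0,0,0.33,1],[0.56,-0.76,-0.15,0,0,0.33,1],[0.54,-0.78,-0.15,0,0,0.33,1]]])

```text
clock: 1.15
position: [0.3383, -0.4082, 0.2213]
tool_rot: [-3.141, 0.0, 0.057]
force: [0.6, 0.0, -0.5]
grip_width: 0.0858
finger_force: 0.0
```

Emit:
move_arm(plan=[[[0.51,-0.8,-0.15,0,0,0.33,1],[0.48,-0.82,-0.15,0,0,0.33,1],[0.45,-0.84,-0.15,0,0,0.33,1],[0.42,-0.85,-0.15,0,0,0.33,1],[0.39,-0.87,-0.15,0,0,0.33,1],[0.36,-0.88,-0.15,0,0,0.33,1],[0.33,-0.89,-0.15,0,0,0.33,1],[0.3,-0.9,-0.15,0,0,0.33,1],[0.27,-0.91,-0.15,0,0,0.33,1],[0.24,-0.92,-0.15,0,0,0.33,1]]])

```text
clock: 2.15
position: [0.4302, -0.242, 0.2513]
tool_rot: [-3.142, 0.0, -0.289]
force: [-0.5, 0.3, 0.3]
grip_width: 0.0859
finger_force: 0.0
```

```bash
python3 - <<'E'
from h import *
s=observe();f=grab_frame('wrist');pickle.dump((s,f),open('w1.pkl','wb'));print(s['position'],s['tool_rot'],s['clock'])
cv2.imwrite('pics/w1.png',f['color'][:,:,::-1])
print(wproj(f,s,[.4314,-.2427,.027]))
plan([.4405,.0245,.19],[np.pi,0,-.178],14)
E
```

```text
[ 0.4302442  -0.24198295  0.25133417] [-3.14157300e+00  2.40176282e-04 -2.88798357e-01] 2.15
[314.72735741 198.23047142]
max 0.93
[-0.24, -0.91, 0.22, 0.0, 0.0, -0.08]
[-0.23, -0.91, 0.22, 0.0, 0.0, -0.08]
[-0.22, -0.92, 0.22, 0.0, 0.0, -0.08]
[-0.22, -0.92, 0.22, 0.0, 0.0, -0.08]
[-0.21, -0.92, 0.22, 0.0, 0.0, -0.08]
[-0.2, -0.92, 0.22, 0.0, 0.0, -0.08]
[-0.2, -0.92, 0.22, 0.0, 0.0, -0.08]
[-0.19, -0.92, 0.22, 0.0, 0.0, -0.08]
[-0.18, -0.93, 0.22, 0.0, 0.0, -0.08]
[-0.17, -0.93, 0.22, 0.0, 0.0, -0.08]
[-0.17, -0.93, 0.22, 0.0, 0.0, -0.08]
[-0.16, -0.93, 0.22, 0.0, 0.0, -0.08]
[-0.15, -0.93, 0.22, 0.0, 0.0, -0.08]
[-0.14, -0.93, 0.22, 0.0, 0.0, -0.08]
```

View pics/w1.png

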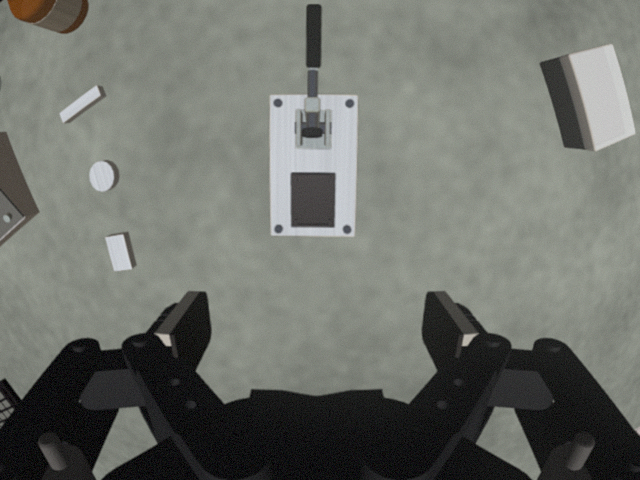

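```bash
python3 - <<'E'
from h import *
s,f=pickle.load(open('w1.pkl','rb'))
g=cv2.cvtColor(f['color'],cv2.COLOR_RGB2GRAY)
def rect(m,z,n):
    c=max(cv2.findContours(m,cv2.RETR_EXTERNAL,cv2.CHAIN_APPROX_NONE)[0],key=cv2.contourArea)
    w=np.array([plane(*wray(f,s,p[0]),z)[:2] for p in c])
    r=cv2.minAreaRect((w*1000).astype(np.float32));print(n,cv2.boundingRect(c),np.round(r[0],1),np.round(r[1],1),round(r[2],1))
def box(cond,x0,y0,x1,y1):
    m=np.zeros_like(g);m[y0:y1,x0:x1]=cond[y0:y1,x0:x1]*255;return m
print(g[200,313],g[260,120],g[220,200],g[215,280])
for t in(60,80,100): rect(box(g<t,285,165,342,232),.027,'nest')
for t in(140,155,170): rect(box(g>t,265,90,362,242),.012,'plate')
for t in(140,155,170): rect(box(g>t,95,225,140,280),.016,'coupon')
E
```

```text
71 205 147 196
nest (297, 222, 31, 4) [ 404.7 -231.5] [33.8  3.5] 73.5
nest (292, 173, 42, 54) [ 430.6 -240.2] [46.2 59.8] 72.7
nest (291, 173, 44, 54) [ 430.5 -239.8] [48.  59.8] 73.4
plate (265, 90, 97, 152) [ 464.8 -251.6] [108.6 177.7] 74.4
plate (269, 94, 89, 144) [ 465.3 -250.3] [100.1 165.7] 73.1
plate (270, 95, 88, 142) [ 465.5 -250.4] [ 98.8 164. ] 72.8
coupon (95, 225, 45, 55) [439.3  27.2] [71.2 77.8] 68.6
coupon (105, 235, 27, 37) [438.4  24.5] [30.7 47.9] 81.1
coupon (105, 235, 27, 36) [438.6  24.3] [29.6 47.4] 81.1
```

Emit:
move_arm(plan=[[[-0.24,-0.91,0.22,0,0,-0.08,1],[-0.23,-0.91,0.22,0,0,-0.08,1],[-0.22,-0.92,0.22,0,0,-0.08,1],[-0.22,-0.92,0.22,0,0,-0.08,1],[-0.21,-0.92,0.22,0,0,-0.08,1],[-0.2,-0.92,0.22,0,0,-0.08,1],[-0.2,-0.92,0.22,0,0,-0.08,1],[-0.19,-0.92,0.22,0,0,-0.08,1],[-0.18,-0.93,0.22,0,0,-0.08,1],[-0.17,-0.93,0.22,0,0,-0.08,1]]])

```text
clock: 3.2
position: [0.4354, -0.0536, 0.2071]
tool_rot: [3.142, 0.0, -0.203]
force: [0.3, -0.1, 0.6]
grip_width: 0.0852
finger_force: 0.0
```

Emit:
move_arm(plan=[[[-0.17,-0.93,0.22,0,0,-0.08,1],[-0.16,-0.93,0.22,0,0,-0.08,1],[-0.15,-0.93,0.22,0,0,-0.08,1],[-0.14,-0.93,0.22,0,0,-0.08,1],[0,0,0,0,0,0,1],[0,0,0,0,0,0,1],[0,0,0,0,0,0,1],[0,0,0,0,0,0,1],[0,0,0,0,0,0,1],[0,0,0,0,0,0,1]]])

```text
clock: 4.2
position: [0.4376, 0.0209, 0.1898]
tool_rot: [3.142, -0.0, -0.171]
force: [0.3, -0.2, 0.2]
grip_width: 0.0855
finger_force: 0.0
```

```bash
python3 - <<'E'
from h import *
s=observe();f=grab_frame('wrist');pickle.dump((s,f),open('w2.pkl','wb'));print(s['position'],s['tool_rot'],s['clock'])
g=cv2.cvtColor(f['color'],cv2.COLOR_RGB2GRAY)
cv2.imwrite('pics/w2.png',f['color'][:,:,::-1])
e=wproj(f,s,[.4405,.0245,.016]);print(e)
for t in(140,155,170):
    m=(g>t).astype(np.uint8)*255
    for c in cv2.findContours(m,cv2.RETR_EXTERNAL,cv2.CHAIN_APPROX_NONE)[0]:
        if cv2.contourArea(c)<300 or abs(cv2.boundingRect(c)[0]-e[0])>150: continue
        w=np.array([plane(*wray(f,s,p[0]),.016)[:2] for p in c])
        r=cv2.minAreaRect((w*1000).astype(np.float32));print(t,cv2.boundingRect(c),np.round(r[0],1),np.round(r[1],1),round(r[2],1))
E
```

```text
[0.43756643 0.02089464 0.18976698] [ 3.14157253e+00 -1.25398817e-04 -1.70625257e-01] 4.2
[309.89139562 205.30832119]
140 (306, 308, 42, 59) [290.2  35.2] [75.5 41.5] 3.4
155 (295, 183, 33, 49) [438.2  23.6] [30.7 47.9] 81.2
155 (289, 81, 42, 41) [540.1   7.5] [38.7 38.9] 80.1
155 (253, 0, 73, 23) [640.6  10.6] [16.1 69.5] 7.0
170 (296, 183, 32, 49) [438.3  23.7] [30.1 47.3] 81.9
170 (289, 82, 42, 40) [539.7   7.6] [38.  38.4] 74.1
170 (253, 0, 73, 22) [640.6  10.4] [15.5 69.1] 7.4
```

```bash
python3 -c "
from h import *
plan([.4383,.0237,.03],[np.pi,0,-.15],9)"
```

```text
max 0.89
[0.0, -0.02, 0.89, 0.0, 0.0, -0.02]
```

Emit:
move_arm(plan=[[[0,-0.02,0.89,0,0,-0.02,1],[0,-0.02,0.89,0,0,-0.02,1],[0,-0.02,0.89,0,0,-0.02,1],[0,-0.02,0.89,0,0,-0.02,1],[0,-0.02,0.89,0,0,-0.02,1],[0,-0.02,0.89,0,0,-0.02,1],[0,-0.02,0.89,0,0,-0.02,1],[0,-0.02,0.89,0,0,-0.02,1],[0,-0.02,0.89,0,0,-0.02,1],[0,0,0,0,0,0,1]]])

```text
clock: 5.25
position: [0.4371, 0.0247, 0.028]
tool_rot: [3.141, 0.003, -0.151]
force: [-0.5, -0.3, -0.1]
grip_width: 0.0856
finger_force: 0.0
```

```bash
python3 - <<'E'
from h import *
s=observe();f=grab_frame('wrist');pickle.dump((s,f),open('w3.pkl','wb'));print(s['position'],s['tool_rot'],s['clock'])
cv2.imwrite('pics/w3.png',f['color'][:,:,::-1])
g=cv2.cvtColor(f['color'],cv2.COLOR_RGB2GRAY)
e=wproj(f,s,[.4383,.0237,.016]);print(e)
for t in(155,170):
    for c in cv2.findContours((g>t).astype(np.uint8)*255,cv2.RETR_EXTERNAL,cv2.CHAIN_APPROX_NONE)[0]:
        if cv2.contourArea(c)<300 or cv2.pointPolygonTest(c,tuple(map(float,e)),True)<-60: continue
        w=np.array([plane(*wray(f,s,p[0]),.016)[:2] for p in c])
        r=cv2.minAreaRect((w*1000).astype(np.float32));print(t,cv2.boundingRect(c),np.round(r[0],1),np.round(r[1],1),round(r[2],1))
plan([.4383,.0237,.003],[np.pi,0,-.15],3)
E
```

```text
[0.43707277 0.02470749 0.02802362] [ 3.14088715e+00  2.75394578e-03 -1.50912582e-01] 5.25
[313.71960608 258.72708125]
155 (287, 217, 56, 82) [438.1  23.4] [30.4 47.5] 81.4
170 (288, 217, 54, 81) [438.4  23.4] [29.5 46.9] 81.4
max 0.43
[0.02, 0.02, 0.43, 0.0, 0.01, 0.0]
[0.02, 0.02, 0.43, 0.0, 0.01, 0.0]
[0.01, 0.02, 0.43, 0.0, 0.01, 0.0]
```

Emit:
move_arm(plan=[[[0.02,0.02,0.43,0,0.01,0,1],[0.02,0.02,0.43,0,0.01,0,1],[0.01,0.02,0.4,0,0.01,0,1],[0,0,0,0,0,0,-1],[0,0,0,0,0,0,-1],[0,0,0,0,0,0,-1],[0,0,0,0,0,0,-1],[0,0,0,0,0,0,-1],[0,0,0,0,0,0,-1],[0,0,0,0,0,0,-1]]], grip_force=40)

```text
clock: 6.3
position: [0.439, 0.0234, 0.0044]
tool_rot: [-3.142, -0.003, -0.151]
force: [-1.3, -0.8, 0.1]
grip_width: -0.0003
finger_force: 0.0
```

```bash
python3 -c "
from h import *
s=observe();print(s['position'],s['tool_rot'],s['finger_force'])
p=s['position'];plan([p[0],p[1],.12],[np.pi,0,-.2],6)
print('then');plan([.4305,-.240,.12],[np.pi,0,-.296],14,start=([p[0],p[1],.12],[np.pi,0,-.2]))"
```

```text
[0.43899633 0.0234111  0.00437716] [-3.14151516 -0.00325571 -0.1513102 ] 0.0
max 0.96
[0.0, 0.0, -0.96, 0.0, -0.01, 0.08]
then
max 0.93
[0.16, 0.93, 0.0, 0.0, 0.0, 0.07]
[0.16, 0.93, 0.0, 0.0, 0.0, 0.07]
[0.17, 0.93, 0.0, 0.0, 0.0, 0.07]
[0.18, 0.92, 0.0, 0.0, 0.0, 0.07]
[0.18, 0.92, 0.0, 0.0, 0.0, 0.07]
[0.19, 0.92, 0.0, 0.0, 0.0, 0.07]
[0.2, 0.92, 0.0, 0.0, 0.0, 0.07]
[0.2, 0.92, 0.0, 0.0, 0.0, 0.07]
[0.21, 0.92, 0.0, 0.0, 0.0, 0.07]
[0.21, 0.92, 0.0, 0.0, 0.0, 0.07]
[0.22, 0.92, 0.0, 0.0, 0.0, 0.07]
[0.23, 0.91, 0.0, 0.0, 0.0, 0.07]
[0.23, 0.91, 0.0, 0.0, 0.0, 0.07]
[0.24, 0.91, 0.0, 0.0, 0.0, 0.07]
```

```bash
python3 - <<'E'
from h import *
s=observe();f=grab_frame('wrist');g=grab_frame('side');pickle.dump((s,f,g),open('w4.pkl','wb'))
o=np.zeros((480,800,3),np.uint8);o[:,:560]=f['color'][:,40:600,::-1];o[:240,560:]=cv2.resize(g['color'][270:350,200:280,::-1],(240,240));cv2.imwrite('pics/w4.png',o)
E
```

```text
(no output)
```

View pics/w4.png

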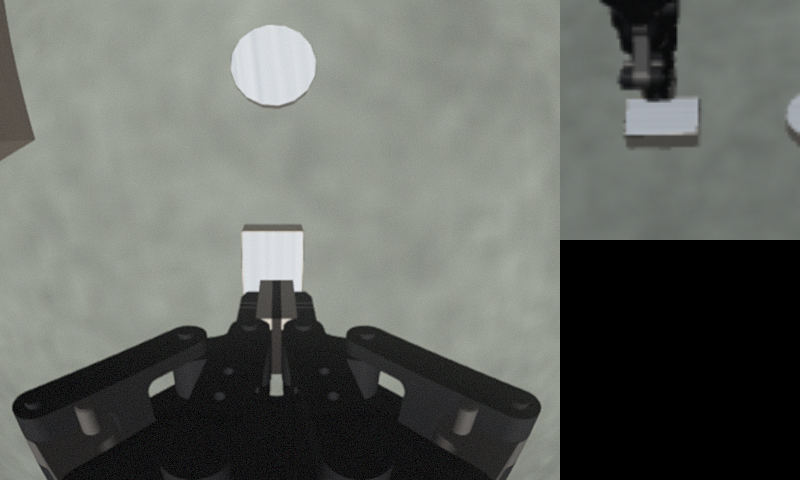

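```bash
python3 - <<'E'
from h import *
s,f,g=pickle.load(open('w4.pkl','rb'))
p=s['position'];print('tcp px wrist',wproj(f,s,p),'side',proj(g,p),'scene',proj(pickle.load(open('scene0.pkl','rb')),p))
for z in(.01,.02,.03,.05): print(z,wproj(f,s,p+[0,0,z]),proj(g,p+[0,0,z]))
for n,I,ray_ in(('w',f['color'],lambda q:wray(f,s,q)),('s',g['color'],lambda q:ray(g,q))):
    G=cv2.cvtColor(I,cv2.COLOR_RGB2GRAY)
    for c in cv2.findContours((G>(160 if n=='w' else 145)).astype(np.uint8)*255,cv2.RETR_EXTERNAL,cv2.CHAIN_APPROX_NONE)[0]:
        if cv2.contourArea(c)<60: continue
        w=np.array([plane(*ray_(q[0]),.016)[:2] for q in c]);r=cv2.minAreaRect((w*1000).astype(np.float32))
        if np.hypot(r[0][0]-440,r[0][1]-20)<40: print(n,cv2.boundingRect(c),np.round(r[0],1),np.round(r[1],1),round(r[2],1))
E
```

```text
tcp px wrist [312.03441223 268.52213489] side [233.30004092 312.41350852] scene [277.18348916 254.29488446]
0.01 [311.81019649 275.30364546] [232.89586389 309.47845619]
0.02 [311.56294257 282.80575719] [232.4867171  306.50731451]
0.03 [311.28915078 291.14254969] [232.07250833 303.49941374]
0.05 [310.64441039 310.8992894 ] [231.22852438 297.37057201]
w (281, 231, 63, 63) [446.   22.3] [30.7 32.1] 81.3
w (271, 187, 29, 29) [478.   30.1] [13.1 13.4] 80.1
s (222, 303, 24, 12) [440.1  24.6] [27.  47.4] 79.8
```

```bash
python3 - <<'E'
from h import *
s,f,g=pickle.load(open('w4.pkl','rb'))
o=np.zeros((600,800,3),np.uint8)
o[:,:400]=cv2.resize(f['color'][260:380,275:355,::-1],(400,600),interpolation=cv2.INTER_CUBIC)
o[:,400:]=cv2.resize(g['color'][270:330,212:252,::-1],(400,600),interpolation=cv2.INTER_CUBIC);o=cv2.convertScaleAbs(o,alpha=1.7,beta=10);cv2.imwrite('pics/w5.png',o)
E
```

```text
(no output)
```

View pics/w5.png

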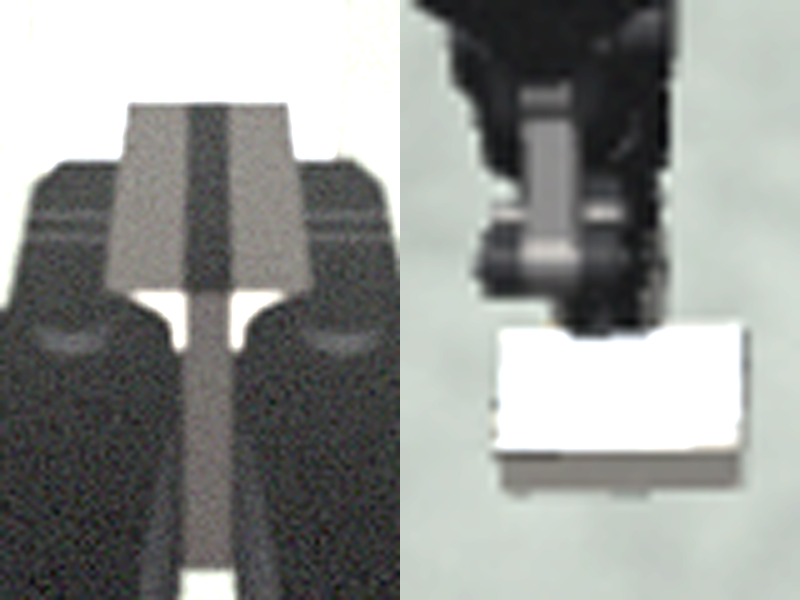

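```bash
python3 - <<'E'
from h import *
s,f,g=pickle.load(open('w4.pkl','rb'))
Rt=R.from_euler('xyz',s['tool_rot']).as_matrix()
for h in(.01,.015,.02,.025,.03,.035):
    print(h,[np.round(wproj(f,s,s['position']+Rt@[.011,y,-h]),1) for y in(-.011,.011)],np.round(proj(g,s['position']+Rt@[0.,0.0125,-h]),1))
E
```

```text
0.01 [array([289.3, 254.3]), array([334.2, 254.3])] [232.6 314.6]
0.015 [array([288.5, 257.5]), array([334.7, 257.5])] [232.3 313.1]
0.02 [array([287.8, 260.9]), array([335.2, 260.9])] [232.1 311.7]
0.025 [array([287. , 264.4]), array([335.8, 264.5])] [231.9 310.2]
0.03 [array([286.1, 268.2]), array([336.3, 268.3])] [231.7 308.7]
0.035 [array([285.2, 272.2]), array([336.9, 272.3])] [231.5 307.1]
```

```bash
python3 - <<'E'
from h import *
s,f=pickle.load(open('w3.pkl','rb'))
Rt=R.from_euler('xyz',s['tool_rot']).as_matrix()
for h in(.013,.03,.04,.045,.05,.055,.06):
    print(h,[np.round(wproj(f,s,s['position']+Rt@[x,-.0427,-h]),1) for x in(-.011,.011)],[np.round(wproj(f,s,s['position']+Rt@[x,.0427,-h]),1) for x in(-.011,.011)])
s,f,g=pickle.load(open('w4.pkl','rb'))
# shut: solve tip x,h from the wrist edge and side tip
from scipy.optimize import fsolve
Rt=R.from_euler('xyz',s['tool_rot']).as_matrix()
fn=lambda v:[wproj(f,s,s['position']+Rt@[v[0],0,-v[1]])[1]-280.8, proj(g,s['position']+Rt@[0,.012,-v[1]])[1]-303.2]
print(fsolve(fn,[.011,.03]))
E
```

```text
0.013 [array([228.1, 296.8]), array([224.7, 255.8])] [array([396. , 297.1]), array([399.1, 256. ])]
0.03 [array([220.3, 311.5]), array([216. , 267.5])] [array([403. , 311.9]), array([407. , 267.7])]
0.04 [array([215.2, 321.4]), array([210.1, 275.4])] [array([407.8, 321.9]), array([412.4, 275.7])]
0.045 [array([212.4, 326.7]), array([206.9, 279.7])] [array([410.3, 327.2]), array([415.3, 280. ])]
0.05 [array([209.4, 332.3]), array([203.6, 284.3])] [array([413. , 332.9]), array([418.4, 284.7])]
0.055 [array([206.4, 338.3]), array([200. , 289.2])] [array([415.8, 338.9]), array([421.6, 289.6])]
0.06 [array([203.2, 344.5]), array([196.2, 294.3])] [array([418.7, 345.2]), array([425.1, 294.8])]
[0.01200035 0.04723616]
```

Emit:
move_arm(plan=[[[0,0,0,0,0,0,1],[0,0,0,0,0,0,1],[0,0,0,0,0,0,1],[0,0,0,0,0,0,1],[0,0,0,0,0,0,1],[0,0,0.6,0,0,0,1],[0,0,0.6,0,0,0,1],[0,0,0.6,0,0,0,1],[0,0,0.6,0,0,0,1],[0,0,0,0,0,0,1]]])

```text
clock: 7.4
position: [0.4381, 0.0234, -0.0453]
tool_rot: [3.141, -0.001, -0.151]
force: [0.7, -0.2, -0.2]
grip_width: 0.0855
finger_force: 0.0
```

Emit:
move_arm(plan=[[[0,0,0,0,0,0,-1],[0,0,0,0,0,0,-1],[0,0,0,0,0,0,-1],[0,0,0,0,0,0,-1],[0,0,0,0,0,0,-1],[0,0,0,0,0,0,-1],[0,0,0,0,0,0,-1],[0,0,0,0,0,0,-1],[0,0,0,0,0,0,-1],[0,0,0,0,0,0,-1]]])

```text
clock: 8.4
position: [0.4416, 0.0239, -0.0407]
tool_rot: [-3.14, -0.009, -0.151]
force: [-9.4, 2.6, 84.5]
grip_width: 0.0298
finger_force: 79.9
```

Emit:
move_arm(plan=[[[0,0,-0.5,0,0,0,-1],[0,0,-0.95,0,0,0,-1],[0,0,-0.95,0,0,0,-1],[0,0,-0.95,0,0,0,-1],[0,0,-0.95,0,0,0,-1],[0,0,-0.95,0,0,0,-1],[0,0,-0.95,0,0,0,-1],[0,0,0,0,0,0,-1],[0,0,0,0,0,0,-1],[0,0,0,0,0,0,-1]]])

```text
clock: 9.4
position: [0.4383, 0.0233, 0.0798]
tool_rot: [3.141, -0.002, -0.151]
force: [-1.1, 0.9, -0.8]
grip_width: 0.0292
finger_force: 41.9
```

```bash
python3 - <<'E'
from h import *
s=observe();f=grab_frame('wrist');pickle.dump((s,f),open('w6.pkl','wb'));print(s['position'],s['tool_rot'],s['clock'],s['force'])
cv2.imwrite('pics/w6.png',f['color'][:,:,::-1])
plan([.4305,-.240,.08],[np.pi,0,-.296],14)
E
```

```text
[0.43832706 0.02333252 0.07976287] [ 3.14134763e+00 -2.42862588e-03 -1.51267851e-01] 9.4 [-1.12218936  0.93348641 -0.81488996]
max 0.93
[0.11, 0.93, 0.0, 0.0, 0.0, 0.1]
[0.12, 0.93, 0.0, 0.0, 0.0, 0.1]
[0.13, 0.93, 0.0, 0.0, 0.0, 0.1]
[0.14, 0.93, 0.0, 0.0, 0.0, 0.1]
[0.15, 0.93, 0.0, 0.0, 0.0, 0.1]
[0.16, 0.93, 0.0, 0.0, 0.0, 0.1]
[0.17, 0.93, 0.0, 0.0, 0.0, 0.1]
[0.18, 0.92, 0.0, 0.0, 0.0, 0.1]
[0.19, 0.92, 0.0, 0.0, 0.0, 0.1]
[0.2, 0.92, 0.0, 0.0, 0.0, 0.1]
[0.21, 0.92, 0.0, 0.0, 0.0, 0.1]
[0.22, 0.92, 0.0, 0.0, 0.0, 0.1]
[0.23, 0.91, 0.0, 0.0, 0.0, 0.1]
[0.24, 0.91, 0.0, 0.0, 0.0, 0.1]
```

View pics/w6.png

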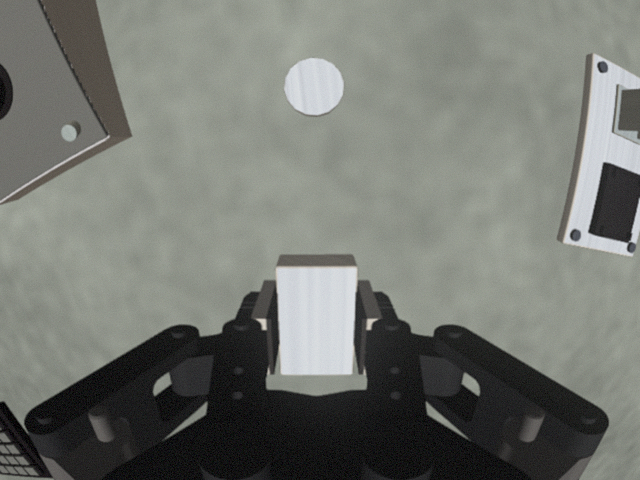

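Emit:
move_arm(plan=[[[0.11,0.93,0,0,0,0.1,-1],[0.12,0.93,0,0,0,0.1,-1],[0.13,0.93,0,0,0,0.1,-1],[0.14,0.93,0,0,0,0.1,-1],[0.15,0.93,0,0,0,0.1,-1],[0.16,0.93,0,0,0,0.1,-1],[0.17,0.93,0,0,0,0.1,-1],[0.18,0.92,0,0,0,0.1,-1],[0.19,0.92,0,0,0,0.1,-1],[0.2,0.92,0,0,0,0.1,-1]]])

```text
clock: 10.45
position: [0.4321, -0.1651, 0.0796]
tool_rot: [-3.141, -0.002, -0.256]
force: [0.2, 0.2, -1.1]
grip_width: 0.029
finger_force: 41.9
```

Emit:
move_arm(plan=[[[0.21,0.92,0,0,0,0.1,-1],[0.22,0.92,0,0,0,0.1,-1],[0.23,0.91,0,0,0,0.1,-1],[0.24,0.91,0,0,0,0.1,-1],[0,0,0,0,0,0,-1],[0,0,0,0,0,0,-1],[0,0,0,0,0,0,-1],[0,0,0,0,0,0,-1],[0,0,0,0,0,0,-1],[0,0,0,0,0,0,-1]]])

```text
clock: 11.45
position: [0.4303, -0.2396, 0.0804]
tool_rot: [-3.141, -0.003, -0.297]
force: [-0.1, 0.0, -0.7]
grip_width: 0.029
finger_force: 41.8
```

```bash
python3 - <<'E'
from h import *
s=observe();f=grab_frame('wrist');g=grab_frame('side');pickle.dump((s,f,g),open('w7.pkl','wb'));print(s['position'],s['tool_rot'],s['qpos'],s['clock'])
o=np.zeros((480,800,3),np.uint8);o[:,:400]=f['color'][:,120:520,::-1];o[:,400:]=cv2.resize(g['color'][240:480,160:360,::-1],(400,480));cv2.imwrite('pics/w7.png',cv2.convertScaleAbs(o,alpha=1.4,beta=10))
print('cam side px',proj(g,s['position']+R.from_euler('xyz',s['tool_rot']).apply([.065,.002,-.183])))
s6,f6=pickle.load(open('w6.pkl','rb'))
T=f6['tool_from_camera']
def tool_at(f,p,z):
    K=f['intrinsics'];v=np.array(p,float)-K[:2,2];r=np.linalg.norm(v);t=r/K[0,0];d=T[:3,:3]@np.r_[np.sin(t)*v/r,np.cos(t)]
    return T[:3,3]+d*(z-T[2,3])/d[2]
G=cv2.cvtColor(f6['color'],cv2.COLOR_RGB2GRAY);m=np.zeros_like(G);m[230:390,265:370]=(G[230:390,265:370]>190)*255
c=max(cv2.findContours(m,cv2.RETR_EXTERNAL,cv2.CHAIN_APPROX_NONE)[0],key=cv2.contourArea)
for z in(-.057,-.05):
    w=np.array([tool_at(f6,p[0],z)[:2] for p in c]);r=cv2.minAreaRect((w*1000).astype(np.float32));print(z,np.round(r[0],1),np.round(r[1],1),r[2])
G=cv2.cvtColor(f['color'],cv2.COLOR_RGB2GRAY)
print('nest pred',wproj(f,s,[.4305,-.24,.027]))
E
```

```text
[ 0.4303482  -0.23959145  0.08041015] [-3.14109965e+00 -3.13236765e-03 -2.97342775e-01] [ 0.51109154  0.47971679 -0.1597676   2.03781605  0.12375728  0.62984139
 -1.59899884] 11.45
cam side px [276.26799036 362.10942487]
-0.057 [-2.3  2.2] [29.2 47.2] 89.8306884765625
-0.05 [-6.2  2.2] [30.8 49.9] 89.8306884765625
nest pred [313.62679172 241.2101528 ]
```

View pics/w7.png

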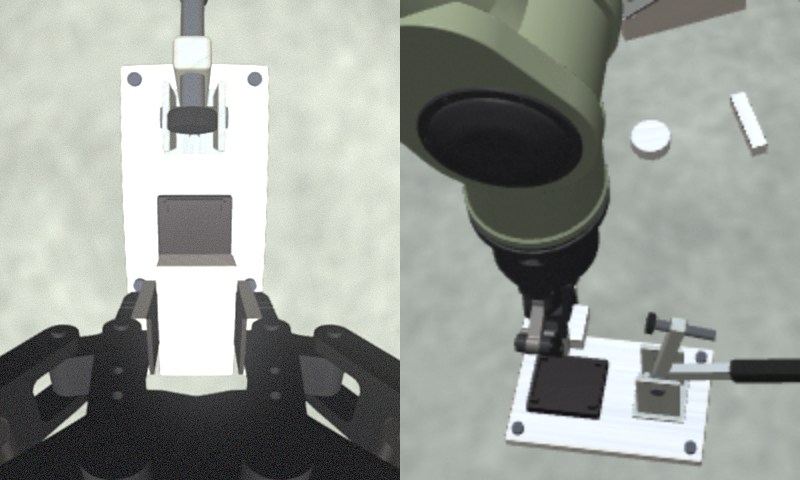

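```bash
python3 - <<'E'
from h import *
s,f,g=pickle.load(open('w7.pkl','rb'))
G=cv2.cvtColor(f['color'],cv2.COLOR_RGB2GRAY)
m=np.zeros_like(G);m[185:270,265:365]=(G[185:270,265:365]<110)*255
Rt=R.from_euler('xyz',s['tool_rot']).as_matrix()
def t(p,z): return (Rt.T@(plane(*wray(f,s,p),z)-s['position']))*1000
for r in(205,220,235,250):
    x=np.where(m[r])[0];a,b=t((x[0]-.5,r),.027),t((x[-1]+.5,r),.027);print(r,x[0],x[-1],a[:2],b[:2],'yc',(a+b)[1]/2,'w',b[1]-a[1])
y=[np.where(m[:,c])[0][0] for c in range(290,341,10)];print(y,[t((c,v-.5),.027)[0]-31 for c,v in zip(range(290,341,10),y)])
print(Rt.T@(np.array([.4305,-.24,.027])-s['position'])*1000, Rt.T[:2]@[1,0,0])
E
```

```text
205 278 351 [ 24.4187194  -23.00434106] [24.4253361  24.91738847] yc 0.9565237064237717 w 47.921729532460674
220 278 350 [ 14.46367209 -23.22547318] [14.47629879 24.46637306] yc 0.6204499419726606 w 47.691846234145956
235 278 350 [  4.33132793 -23.47835301] [ 4.35417984 24.69457087] yc 0.6081089285607977 w 48.17292387710536
250 279 350 [ -6.01526149 -23.0923129 ] [-5.98372957 24.95264873] yc 0.930167914741757 w 48.04496162122058
[np.int64(195), np.int64(195), np.int64(195), np.int64(195), np.int64(195), np.int64(195)] [np.float64(0.2496979118041196), np.float64(0.22363112248095618), np.float64(0.211029861718405), np.float64(0.21184516224642636), np.float64(0.2260738652613128), np.float64(0.25375858113092065)]
[ 0.09753727  0.3724807  53.41053919] [ 0.95611369 -0.29297911]
```

Emit:
move_arm(plan=[[[0.1,-0.07,0,0,0,0,-1],[0,0,0.9,0,0,0,-1],[0,0,0.9,0,0,0,-1],[0,0,0.9,0,0,0,-1],[0,0,0.9,0,0,0,-1],[0,0,0.9,0,0,0,-1],[0,0,0,0,0,0,-1],[0,0,0,0,0,0,-1],[0,0,0,0,0,0,-1],[0,0,0,0,0,0,-1]]])

```text
clock: 12.55
position: [0.4333, -0.2394, -0.0088]
tool_rot: [-3.141, -0.004, -0.298]
force: [0.6, 0.5, 0.3]
grip_width: 0.0288
finger_force: 41.9
```

```bash
cat > nest.py <<'E'
from h import *
import sys
s=observe();f=grab_frame('wrist');pickle.dump((s,f),open(sys.argv[1],'wb'));print(s['position'],s['tool_rot'],s['clock'],s['force'],s['grip_width'])
cv2.imwrite('pics/cur.png',f['color'][180:420,210:420,::-1])
G=cv2.cvtColor(f['color'],cv2.COLOR_RGB2GRAY)
Rt=R.from_euler('xyz',s['tool_rot']).as_matrix()
def t(p,z): return (Rt.T@(plane(*wray(f,s,p),z)-s['position']))*1000
m=np.zeros_like(G);m[200:420,240:400]=(G[200:420,240:400]>190)*255
zc=s['position'][2]+.057 if len(sys.argv)<3 else float(sys.argv[2])
for c in cv2.findContours(m,cv2.RETR_EXTERNAL,cv2.CHAIN_APPROX_NONE)[0]:
    if cv2.contourArea(c)<1500: continue
    w=np.array([t(p[0],zc)[:2] for p in c]);r=cv2.minAreaRect(w.astype(np.float32));print('blob',cv2.boundingRect(c),np.round(r[0],1),np.round(r[1],1),round(r[2],1))
print('nest pred tool',Rt.T@(np.array([.4305,-.24,.027])-s['position'])*1000)
for r in range(180,300,10):
    x=np.where(G[r,250:385]<110)[0]+250
    if len(x)>5: a,b=t((x[0]-.5,r),.027),t((x[-1]+.5,r),.027);print(r,x[0],x[-1],len(x),np.round(a[:2],1),np.round(b[:2],1))
print('col316',[int(v) for v in G[180:330:5,316]])
E
python3 nest.py w8.pkl
```

```text
[ 0.43334672 -0.23943297 -0.00876007] [-3.14129298 -0.00439908 -0.29802352] 12.55 [0.56828183 0.50871015 0.34767894] 0.028811219042005173
blob (276, 267, 81, 109) [-2.2  2. ] [32.6 47.5] 89.8
blob (240, 200, 160, 119) [24.9  4.9] [45.5 61.1] 3.4
nest pred tool [ -2.39740459   1.36719951 -35.77137562]
230 262 369 108 [ 30.  -20.4] [30. 24.]
240 259 372 114 [ 25.7 -21.8] [25.7 25.4]
250 259 372 114 [ 21.4 -22. ] [21.4 25.6]
260 260 371 108 [ 17.  -21.8] [17.  25.4]
270 260 371 29 [ 12.5 -22. ] [12.5 25.6]
280 261 371 28 [  7.9 -21.8] [ 7.9 25.8]
290 261 371 30 [  3.2 -22. ] [ 3.3 26.1]
col316 [226, 228, 226, 227, 225, 228, 228, 227, 227, 228, 75, 67, 68, 82, 73, 102, 105, 116, 230, 229, 231, 231, 230, 231, 230, 230, 232, 232, 232, 231]
```

View pics/cur.png

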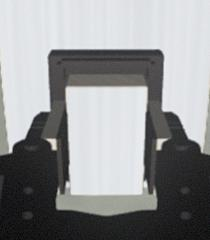

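Emit:
move_arm(plan=[[[-0.03,0,0.1,0,0,0,-1],[0,0,0.12,0,0,0,-1],[0,0,0.12,0,0,0,-1],[0,0,0.12,0,0,0,-1],[0,0,0,0,0,0,-1],[0,0,0,0,0,0,-1],[0,0,0,0,0,0,-1],[0,0,0,0,0,0,-1],[0,0,0,0,0,0,-1],[0,0,0,0,0,0,-1]]])

```text
clock: 13.6
position: [0.4323, -0.239, -0.0183]
tool_rot: [-3.141, -0.003, -0.298]
force: [-4.8, 2.4, 21.6]
grip_width: 0.0288
finger_force: 54.4
```

Emit:
move_arm(plan=[[[0,0,-0.03,0,0,0,0],[0,0,0,0,0,0,0],[0,0,0,0,0,0,0],[0,0,0,0,0,0,0],[0,0,-0.5,0,0,0,0],[0,0,-0.9,0,0,0,0],[0,0,-0.9,0,0,0,0],[0,0,-0.9,0,0,0,0],[0,0,-0.9,0,0,0,0],[0,0,0,0,0,0,0]]])

```text
clock: 14.6
position: [0.4331, -0.2396, 0.0663]
tool_rot: [3.142, -0.007, -0.298]
force: [0.0, -0.0, -0.5]
grip_width: 0.0427
finger_force: 0.0
```

```bash
python3 nest.py w9.pkl 0.038
```

```text
[ 0.43314194 -0.23955827  0.06630674] [ 3.14153439 -0.00654889 -0.29810463] 14.6 [ 0.02100774 -0.04332327 -0.50814187] 0.0426614931695281
blob (240, 200, 151, 107) [-1.6  1.6] [88.  67.3] 90.0
nest pred tool [-2.65304346  1.19591819 39.29028009]
210 277 354 78 [ 23.8 -22.2] [23.8 25.5]
220 277 354 27 [ 17.6 -22.3] [17.6 25.6]
230 277 354 27 [ 11.2 -22.5] [11.3 25.8]
240 277 354 27 [  4.8 -22.7] [ 4.8 25.9]
250 277 353 25 [ -1.7 -22.8] [-1.7 25.5]
260 278 353 26 [ -8.3 -22.4] [-8.3 25.7]
270 278 353 26 [-15.  -22.6] [-15.   25.9]
280 279 352 24 [-21.9 -22.2] [-21.8  25.5]
290 250 384 56 [-29.2 -41.6] [-29.1  46.9]
col316 [213, 213, 216, 213, 211, 68, 81, 90, 193, 216, 217, 212, 217, 215, 215, 215, 215, 217, 217, 219, 216, 216, 216, 133, 208, 213, 145, 148, 145, 143]
```

View pics/cur.png

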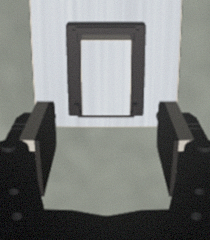

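Emit:
move_arm(plan=[[[0,0,-0.95,0,0,0,0],[0,0,-0.95,0,0,0,0],[0,0,-0.95,0,0,0,0],[0,0,-0.95,0,0,0,0],[0.9,0,0,0,0,0,0],[0.9,0,0,0,0,0,0],[0.9,0,0,0,0,0,0],[0.9,0,0,0,0,0,0],[0.9,0,0,0,0,0,0],[0.9,0,0,0,0,0,0]]])

```text
clock: 15.65
position: [0.5353, -0.2706, 0.1394]
tool_rot: [-3.141, -0.002, -0.298]
force: [-0.4, -0.4, 0.8]
grip_width: 0.0427
finger_force: 0.0
```

Emit:
move_arm(plan=[[[0.9,0,0,0,0,0,0],[0.9,0,0,0,0,0,0],[0.9,0,0,0,0,0,0],[0.8,0,0,0,0,0,0],[0,0,0,0,0,0,0],[0,0,0,0,0,0,0],[0,0,0,0,0,0,0],[0,0,0,0,0,0,0],[0,0,0,0,0,0,0],[0,0,0,0,0,0,0]]])

```text
clock: 16.65
position: [0.6018, -0.2912, 0.1405]
tool_rot: [-3.141, -0.003, -0.298]
force: [0.2, -0.0, -0.3]
grip_width: 0.0426
finger_force: 0.0
```

```bash
python3 - <<'E'
from h import *
s=observe();f=grab_frame('wrist');g=grab_frame('side');pickle.dump((s,f,g),open('w10.pkl','wb'));print(s['position'],s['tool_rot'],s['clock'],s['force'])
G=cv2.cvtColor(f['color'],cv2.COLOR_RGB2GRAY)
Rt=R.from_euler('xyz',s['tool_rot']).as_matrix()
e=wproj(f,s,[.5972,-.2895,.0874]);print('grip px',e,'hinge px',wproj(f,s,[.5067,-.2618,.062]),'end',wproj(f,s,[.6193,-.2963,.0936]))
for r in range(int(e[1])-60,int(e[1])+50,10):
    if r<0: continue
    x=np.where(G[r,int(e[0])-30:int(e[0])+30]<60)[0]+int(e[0])-30
    if len(x): print(r,x[0],x[-1],np.round(Rt.T@(plane(*wray(f,s,((x[0]+x[-1])/2,r)),.0874)-s['position'])*1000,1)[:2])
plan([.6028,-.2912,.026],[np.pi,0,-.298],7)
E
```

```text
[ 0.6018276  -0.2911814   0.14051338] [-3.1411839  -0.00321084 -0.29793387] 16.65 [ 0.15281647 -0.04964378 -0.31172022]
grip px [312.73353704 248.85826219] hinge px [313.49842186 350.09297191] end [312.58004566 216.62293033]
218 306 325 [15.8  1.6]
228 306 325 [9.1 1.6]
238 306 325 [2.4 1.6]
248 307 324 [-4.5  1.6]
258 306 324 [-11.5   1.3]
268 307 324 [-18.6   1.6]
278 307 324 [-25.8   1.6]
288 307 324 [-33.2   1.6]
max 0.82
[0.0, 0.0, 0.82, 0.0, 0.0, 0.0]
[0.0, 0.0, 0.82, 0.0, 0.0, 0.0]
[0.0, 0.0, 0.82, 0.0, 0.0, 0.0]
[0.0, 0.0, 0.82, 0.0, 0.0, 0.0]
[0.0, 0.0, 0.82, 0.0, 0.0, 0.0]
[0.01, 0.0, 0.82, 0.0, 0.0, 0.0]
[0.01, 0.0, 0.82, 0.0, 0.0, 0.0]
```

Emit:
move_arm(plan=[[[0,0,0.82,0,0,0,0],[0,0,0.82,0,0,0,0],[0,0,0.82,0,0,0,0],[0,0,0.82,0,0,0,0],[0,0,0.82,0,0,0,0],[0,0,0.82,0,0,0,0],[0,0,0.82,0,0,0,0],[0,0,0,0,0,0,-1],[0,0,0,0,0,0,-1],[0,0,0,0,0,0,-1]]], grip_force=40)

```text
clock: 17.75
position: [0.6024, -0.2909, 0.0257]
tool_rot: [-3.141, -0.003, -0.298]
force: [2.1, 1.9, -10.7]
grip_width: 0.0134
finger_force: 40.5
```

Emit:
move_arm(plan=[[[0,0,0,0,0,0,-1],[0,0,0,0,0,0,-1],[0,0,0,0,0,0,-1],[0,0,0,0,0,0,-1],[0,0,0,0,0,0,-1],[0,0,0,0,0,0,-1],[0,0,0,0,0,0,-1],[0,0,0,0,0,0,-1],[0,0,0,0,0,0,-1],[0,0,0,0,0,0,-1]]])

```text
clock: 18.75
position: [0.6024, -0.291, 0.0256]
tool_rot: [-3.141, -0.003, -0.298]
force: [1.6, 5.0, -7.5]
grip_width: 0.0135
finger_force: 40.9
```

```bash
cat > arc.py <<'E'
from h import *
import sys
# arc.py a0 a1 n : handle elevation angles (deg), radius from the present one
s=observe();a0,a1,n=map(float,sys.argv[1:4]);r=float(sys.argv[4]);n=int(n)
print(s['position'],s['tool_rot'],s['grip_width'])
a=np.radians(np.linspace(a0,a1,n+1));x=r*np.cos(a);z=r*np.sin(a)
for i in range(n): print(np.round((x[i+1]-x[i])/.02,2),np.round(-(z[i+1]-z[i])/.02,2))
E
python3 arc.py 15 115 14 .104
```

```text
[ 0.60241165 -0.29104111  0.02559709] [-3.14092224e+00 -3.13656579e-03 -2.97784785e-01] 0.013523485572719592
-0.21 -0.61
-0.28 -0.58
-0.35 -0.54
-0.42 -0.5
-0.47 -0.44
-0.53 -0.38
-0.57 -0.31
-0.6 -0.24
-0.63 -0.16
-0.64 -0.08
-0.65 -0.0
-0.64 0.08
-0.63 0.16
-0.6 0.24
```

Emit:
move_arm(plan=[[[-0.21,0,-0.61,0,0,0,-1],[-0.28,0,-0.58,0,0,0,-1],[-0.35,0,-0.54,0,0,0,-1],[-0.42,0,-0.5,0,0,0,-1],[-0.47,0,-0.44,0,0,0,-1],[-0.53,0,-0.38,0,0,0,-1],[-0.57,0,-0.31,0,0,0,-1],[-0.6,0,-0.24,0,0,0,-1],[0,0,0,0,0,0,-1],[0,0,0,0,0,0,-1]]])

```text
clock: 19.75
position: [0.5375, -0.2712, 0.0989]
tool_rot: [-3.141, -0.006, -0.298]
force: [1.3, 6.6, 7.6]
grip_width: 0.0135
finger_force: 41.5
```

```bash
python3 - <<'E'
from h import *
s=observe();p=s['position'];c=np.array([.5067,-.2618]);d=p[:2]-c
x=d@[.956,-.293];print(p,s['force'],s['grip_width'],'x',x,'y',d@[.293,.956],'z',p[2]+.0617-.062)
z=p[2]+.0633-.062;print(np.hypot(x,z),np.degrees(np.arctan2(z,x)))
E
python3 arc.py 72 115 6 .104
```

```text
[ 0.53753494 -0.27118282  0.09888985] [1.3042479  6.60470376 7.62344064] 0.013483602005261974 x 0.032227366522075696 y 6.466332280255896e-05 z 0.09858984810790786
0.1052454693411258 72.16893822746275
[ 0.53753494 -0.27118282  0.09888985] [-3.14112464 -0.00589441 -0.29787219] 0.013483602005261974
-0.63 -0.16
-0.64 -0.08
-0.65 -0.0
-0.65 0.08
-0.63 0.16
-0.61 0.24
```

Emit:
move_arm(plan=[[[-0.63,0,-0.16,0,0,0,-1],[-0.64,0,-0.08,0,0,0,-1],[-0.65,0,0,0,0,0,-1],[-0.65,0,0.08,0,0,0,-1],[-0.63,0,0.16,0,0,0,-1],[-0.55,0,0.22,0,0,0,-1],[0,0,0,0,0,0,-1],[0,0,0,0,0,0,-1],[0,0,0,0,0,0,-1],[0,0,0,0,0,0,-1]]])

```text
clock: 20.75
position: [0.4633, -0.2485, 0.0929]
tool_rot: [-3.141, -0.0, -0.298]
force: [-10.1, 11.0, 5.2]
grip_width: 0.0134
finger_force: 47.9
```

```bash
cat > ang.py <<'E'
from h import *
s=observe();p=s['position'];d=p[:2]-np.array([.5067,-.2618]);x=d@[.956,-.293];z=p[2]+.0633-.062
print(p,s['force'],s['grip_width'],x,z,'r,ang',np.hypot(x,z),np.degrees(np.arctan2(z,x)),s['tool_rot'])
E
python3 ang.py
```

```text
[ 0.46334403 -0.24846765  0.0928999 ] [-10.12174026  11.01572835   5.23703375] 0.013398610771432198 -0.0453546836869211 0.09419990040389897 r,ang 0.1045498377255802 115.7095469561686 [-3.14105259e+00 -3.63214827e-04 -2.98055134e-01]
```

Emit:
move_arm(plan=[[[0,0,0,0,0,0,0],[0,0,0,0,0,0,0],[0,0,0,0,0,0,0],[0,0,0,0,0,0,0],[0,0,-0.7,0,0,0,0],[0,0,-0.95,0,0,0,0],[0,0,-0.95,0,0,0,0],[0,0,-0.95,0,0,0,0],[0,0,-0.95,0,0,0,0],[0,0,-0.95,0,0,0,0]]])

```text
clock: 21.75
position: [0.4645, -0.2492, 0.2027]
tool_rot: [-3.141, -0.004, -0.298]
force: [0.0, 0.3, -0.3]
grip_width: 0.043
finger_force: 0.0
```

```bash
cat > con.py <<'E'
from h import *
YAW=np.radians(9.7)
def frame(yaw=YAW):
    c,s_=np.cos(yaw),np.sin(yaw);a=np.radians(25)
    n=np.array([-np.sin(a)*c,-np.sin(a)*s_,np.cos(a)]);up=np.array([np.cos(a)*c,np.cos(a)*s_,np.sin(a)]);right=np.cross(up,n)
    return n,up,right
def pose(foot,d,th,yaw=YAW):
    "TCP at d out from the panel; tool x opposite to pointer for selector angle th"
    n,up,ri=frame(yaw);b=th-.7;pt=up*np.cos(b)+ri*np.sin(b)
    x=-pt;z=-n;M=np.c_[x,np.cross(z,x),z]
    return foot+n*d,R.from_matrix(M).as_euler('xyz')
E
python3 - <<'E'
from con import *
s=observe();print(s['position'],s['tool_rot'])
mid=([.50,0,.23],[np.pi,0,1.6]);plan(*mid,19)
p,r=pose(np.array([.592,.224,.07]),.068,.7);print(p,r,frame());plan(p,r,18,start=mid)
E
```

```text
[ 0.46452198 -0.24916168  0.2026702 ] [-3.14127357 -0.00352591 -0.29808503]
max 0.95
[-0.1, -0.65, -0.07, 0.0, 0.0, -0.95]
[-0.04, -0.66, -0.07, 0.0, 0.0, -0.95]
[0.03, -0.66, -0.07, 0.0, 0.0, -0.95]
[0.09, -0.66, -0.07, 0.0, 0.0, -0.95]
[0.16, -0.64, -0.07, 0.0, 0.0, -0.95]
[0.22, -0.62, -0.07, 0.0, 0.0, -0.95]
[0.28, -0.6, -0.07, 0.0, 0.0, -0.95]
[0.34, -0.57, -0.07, 0.0, 0.0, -0.95]
[0.4, -0.53, -0.07, 0.0, 0.0, -0.95]
[0.45, -0.49, -0.07, 0.0, 0.0, -0.95]
[0.49, -0.44, -0.07, 0.0, 0.0, -0.95]
[0.54, -0.39, -0.07, 0.0, 0.0, -0.95]
[0.57, -0.33, -0.07, 0.0, 0.0, -0.95]
[0.6, -0.28, -0.07, 0.0, 0.0, -0.95]
[0.63, -0.21, -0.07, 0.0, 0.0, -0.95]
[0.65, -0.15, -0.07, 0.0, 0.0, -0.95]
[0.66, -0.09, -0.07, 0.0, 0.0, -0.95]
[0.66, -0.02, -0.07, 0.0, 0.0, -0.95]
[0.66, 0.05, -0.07, 0.0, 0.0, -0.95]
[0.56367281 0.21915795 0.13162893] [-3.14159265  0.43633231 -2.97229572] (array([-0.41657629, -0.07120669,  0.90630779]), array([0.89335073, 0.15270324, 0.42261826]), array([ 1.68489380e-01, -9.85703469e-01, -1.38777878e-17]))
max 0.89
[0.6, 0.19, 0.27, -0.2, -0.17, -0.89]
[0.59, 0.24, 0.27, -0.2, -0.17, -0.89]
[0.57, 0.29, 0.26, -0.2, -0.17, -0.89]
[0.54, 0.34, 0.26, -0.2, -0.17, -0.89]
[0.51, 0.38, 0.26, -0.2, -0.17, -0.89]
[0.48, 0.42, 0.26, -0.2, -0.17, -0.89]
[0.44, 0.46, 0.26, -0.2, -0.17, -0.89]
[0.4, 0.5, 0.26, -0.2, -0.17, -0.89]
[0.36, 0.53, 0.26, -0.2, -0.17, -0.89]
[0.31, 0.55, 0.27, -0.2, -0.17, -0.89]
[0.27, 0.57, 0.27, -0.2, -0.17, -0.89]
[0.22, 0.59, 0.28, -0.2, -0.17, -0.89]
[0.17, 0.6, 0.29, -0.2, -0.17, -0.89]
[0.12, 0.61, 0.3, -0.2, -0.17, -0.89]
[0.06, 0.61, 0.31, -0.2, -0.17, -0.89]
[0.01, 0.61, 0.32, -0.2, -0.17, -0.89]
[-0.04, 0.6, 0.34, -0.2, -0.17, -0.89]
[-0.09, 0.59, 0.35, -0.2, -0.17, -0.89]
```

Emit:
move_arm(plan=[[[-0.1,-0.65,-0.07,0,0,-0.95,0],[-0.04,-0.66,-0.07,0,0,-0.95,0],[0.03,-0.66,-0.07,0,0,-0.95,0],[0.09,-0.66,-0.07,0,0,-0.95,0],[0.16,-0.64,-0.07,0,0,-0.95,0],[0.22,-0.62,-0.07,0,0,-0.95,0],[0.28,-0.6,-0.07,0,0,-0.95,0],[0.34,-0.57,-0.07,0,0,-0.95,0],[0.4,-0.53,-0.07,0,0,-0.95,0],[0.45,-0.49,-0.07,0,0,-0.95,0]]])

```text
clock: 22.75
position: [0.4834, -0.1176, 0.2159]
tool_rot: [3.139, -0.002, 0.701]
force: [0.3, -0.2, -0.9]
grip_width: 0.0428
finger_force: 0.0
```

Emit:
move_arm(plan=[[[0.49,-0.44,-0.07,0,0,-0.95,0],[0.54,-0.39,-0.07,0,0,-0.95,0],[0.57,-0.33,-0.07,0,0,-0.95,0],[0.6,-0.28,-0.07,0,0,-0.95,0],[0.63,-0.21,-0.07,0,0,-0.95,0],[0.65,-0.15,-0.07,0,0,-0.95,0],[0.66,-0.09,-0.07,0,0,-0.95,0],[0.66,-0.02,-0.07,0,0,-0.95,0],[0.66,0.05,-0.07,0,0,-0.95,0],[0,0,0,0,0,0,0]]])

```text
clock: 23.75
position: [0.501, 0.0015, 0.2286]
tool_rot: [3.138, -0.0, 1.596]
force: [-0.0, 0.7, -0.6]
grip_width: 0.0426
finger_force: 0.0
```

```bash
python3 - <<'E'
from con import *
s=observe();print(s['position'],s['tool_rot'],s['qpos'],s['clock'])
p,r=pose(np.array([.592,.224,.07]),.068,.7);plan(p,r,18)
E
```

```text
[0.50097847 0.00145844 0.22859325] [ 3.13776630e+00 -5.53679749e-05  1.59634086e+00] [ 0.41060907  0.3387656  -0.67221566  1.85338549  0.24483771  1.02883068
 -0.33512902] 23.75
max 0.89
[0.6, 0.19, 0.27, -0.2, -0.17, -0.89]
[0.58, 0.24, 0.26, -0.2, -0.17, -0.89]
[0.56, 0.29, 0.26, -0.2, -0.17, -0.89]
[0.54, 0.33, 0.26, -0.2, -0.17, -0.89]
[0.51, 0.38, 0.25, -0.2, -0.17, -0.89]
[0.48, 0.42, 0.25, -0.2, -0.17, -0.89]
[0.44, 0.46, 0.25, -0.2, -0.17, -0.89]
[0.4, 0.49, 0.26, -0.2, -0.17, -0.89]
[0.36, 0.52, 0.26, -0.2, -0.17, -0.89]
[0.31, 0.55, 0.26, -0.2, -0.17, -0.89]
[0.27, 0.57, 0.27, -0.2, -0.17, -0.89]
[0.22, 0.59, 0.28, -0.2, -0.17, -0.89]
[0.17, 0.6, 0.29, -0.2, -0.17, -0.89]
[0.12, 0.61, 0.3, -0.2, -0.17, -0.89]
[0.06, 0.61, 0.31, -0.2, -0.17, -0.89]
[0.01, 0.6, 0.32, -0.2, -0.17, -0.89]
[-0.04, 0.6, 0.33, -0.2, -0.17, -0.89]
[-0.09, 0.58, 0.35, -0.2, -0.17, -0.89]
```

Emit:
move_arm(plan=[[[0.6,0.19,0.27,-0.2,-0.17,-0.89,0],[0.58,0.24,0.26,-0.2,-0.17,-0.89,0],[0.56,0.29,0.26,-0.2,-0.17,-0.89,0],[0.54,0.33,0.26,-0.2,-0.17,-0.89,0],[0.51,0.38,0.25,-0.2,-0.17,-0.89,0],[0.48,0.42,0.25,-0.2,-0.17,-0.89,0],[0.44,0.46,0.25,-0.2,-0.17,-0.89,0],[0.4,0.49,0.26,-0.2,-0.17,-0.89,0],[0.36,0.52,0.26,-0.2,-0.17,-0.89,0],[0.31,0.55,0.26,-0.2,-0.17,-0.89,0]]])

```text
clock: 24.75
position: [0.5368, 0.1202, 0.1745]
tool_rot: [3.035, 0.248, 2.517]
force: [-0.3, -0.1, -0.5]
grip_width: 0.0429
finger_force: 0.0
```

```bash
python3 - <<'E'
from con import *
s=observe();print(s['position'],s['tool_rot'],s['qpos'],s['clock'])
p,r=pose(np.array([.592,.224,.07]),.068,.7);plan(p,r,9)
E
```

```text
[0.53677949 0.12020585 0.17446934] [3.0352693  0.24776791 2.51706074] [ 0.18715079  0.39483523 -0.78491807  2.0143815   0.69685678  0.75659985
 -0.06789144] 24.75
max 0.8
[0.25, 0.51, 0.24, -0.18, -0.15, -0.8]
[0.21, 0.53, 0.24, -0.18, -0.15, -0.8]
[0.17, 0.54, 0.25, -0.18, -0.15, -0.8]
[0.13, 0.55, 0.26, -0.18, -0.15, -0.8]
[0.09, 0.55, 0.27, -0.18, -0.15, -0.8]
[0.05, 0.55, 0.28, -0.18, -0.15, -0.8]
[0.0, 0.55, 0.28, -0.18, -0.15, -0.8]
[-0.04, 0.54, 0.3, -0.18, -0.15, -0.8]
[-0.08, 0.53, 0.31, -0.18, -0.15, -0.8]
```

Emit:
move_arm(plan=[[[0.25,0.51,0.24,-0.18,-0.15,-0.8,0],[0.21,0.53,0.24,-0.18,-0.15,-0.8,0],[0.17,0.54,0.25,-0.18,-0.15,-0.8,0],[0.13,0.55,0.26,-0.18,-0.15,-0.8,0],[0.09,0.55,0.27,-0.18,-0.15,-0.8,0],[0.05,0.55,0.28,-0.18,-0.15,-0.8,0],[0,0.55,0.28,-0.18,-0.15,-0.8,0],[-0.04,0.54,0.3,-0.18,-0.15,-0.8,0],[-0.08,0.53,0.31,-0.18,-0.15,-0.8,0],[0,0,0,0,0,0,0]]])

```text
clock: 25.75
position: [0.5637, 0.2194, 0.1311]
tool_rot: [3.138, 0.439, -2.975]
force: [0.3, -0.0, 0.3]
grip_width: 0.0425
finger_force: 0.0
```

```bash
python3 - <<'E'
from con import *
s=observe();f=grab_frame('wrist');g=grab_frame('side');pickle.dump((s,f,g),open('w11.pkl','wb'));print(s['position'],s['tool_rot'],s['qpos'],s['clock'])
foot=np.array([.592,.224,.07]);n,up,ri=frame()
for n_,P in(('foot',foot),('k34',foot+.034*n),('up40',foot+.04*up),('r40',foot+.04*ri)): print(n_,wproj(f,s,P))
G=cv2.cvtColor(f['color'],cv2.COLOR_RGB2GRAY)
e=wproj(f,s,foot+.026*n).astype(int);print(G[e[1]-80:e[1]+81:8,e[0]-88:e[0]+89:8])
E
```

```text
[0.56374439 0.21938752 0.13114365] [ 3.13759701  0.4390454  -2.97524405] [ 0.03555619  0.49559618 -0.77601725  2.09891227  1.18737288  0.56173083
  0.12265557] 25.75
foot [318.52916855 234.78946873]
k34 [319.06589205 249.18305267]
up40 [318.56980697 287.71939242]
r40 [261.54863842 235.00757129]
[[138 141 141 140 142 137 141 136 140 139 138 135 137 138 142 139 138 139
  137 138 143 141 139]
 [141 138 142 139 143 137 136 138 142 138 140 137 140 139 141 134 136 140
  140 140 137 140 142]
 [142 144 137 142 145 139 143 142 139 139 143 142 142 140 143 139 143 138
  137 138 142 140 141]
 [138 137 139 142 134 139 138 133 140 142 144 137 134 141 137 140 139 142
  138 139 138 141 139]
 [142 140 141 141 141 142 139 137 141 138 138 143 143 136 143 139 139 140
  142 139 141 142 144]
 [143 140 140 139 140 137 141 139 141 140  98  72  70  69 119 137 143 140
  140 140 141 140 144]
 [141 145 136 142 140 138 139 138 140  70  63  36  40  39  71  75 138 140
  138 140 141 141 140]
 [140 140 146 142 145 141 141 138 101  64  71  50  44  53  70  77 134 136
  141 141 146 146 142]
 [138 143 143 140 139 142 14
[... 533 characters left out ...]
143 146 150 147 144]
 [132 141 139 146 144 139 145  72 134 143 144 131 249 128 144 143 145 146
  143 144 145 145 144]
 [130 141  79  77  35 141 143 109 140 146 143 144 125 144 146 145 145 147
   40  80 144 145 144]
 [154  55  79  57  35 144 145 143 141 143 143 141 147 144 140 149 144 149
   42  87  82  63 147]
 [ 32  77  79  41  34 143 144 142 143 143 146 145 145 146 146 143 143 142
   41  74  80  36  38]
 [ 38  80  75  36  34 219 214 215 217 216 219 220 219 215 217 217 217 193
   36  42  81  79  44]
 [ 73  72  39  36  29 216 216 217 217 216 218 216 218 217 219 217 218 176
   45  41  79  77  42]
 [ 32 181  60  31  39 223 224 228 229 227 228 227 228 231 229 228 225 185
   37  40 236  36  40]]
```

```bash
python3 - <<'E'
from con import *
s,f,g=pickle.load(open('w11.pkl','rb'));G=cv2.cvtColor(f['color'],cv2.COLOR_RGB2GRAY)
Rt=R.from_euler('xyz',s['tool_rot']).as_matrix();foot=np.array([.592,.224,.07]);n,up,ri=frame()
def hit(p,d):
    o,v=wray(f,s,p);q=foot+d*n;return o+v*((q-o)@n)/(v@n)
m=np.zeros_like(G);m[190:320,260:380]=(G[190:320,260:380]<108)*255
c=max(cv2.findContours(m,cv2.RETR_EXTERNAL,cv2.CHAIN_APPROX_NONE)[0],key=cv2.contourArea);print(cv2.boundingRect(c))
pts=np.array([p[0] for p in c])
for d in(.0,.01):
    w=np.array([hit(p,d)-foot for p in pts]);uv=np.c_[w@up,w@ri]*1000
    # side points of skirt
    (cx,cy),r=cv2.minEnclosingCircle(uv.astype(np.float32));print(d,'circ',cx,cy,r,'right range',uv[:,1].min(),uv[:,1].max(),'up range',uv[:,0].min(),uv[:,0].max())
wm=np.zeros_like(G);wm[240:310,280:370]=(G[240:310,280:370]>200)*255
c=max(cv2.findContours(wm,cv2.RETR_EXTERNAL,cv2.CHAIN_APPROX_NONE)[0],key=cv2.contourArea);print('white',cv2.boundingRect(c))
q=c[:,0].astype(np.float32);a=cv2.minAreaRect(q);print(a)
yy,xx=np.where(wm[240:310]>0);yy+=240
for lo,hi in((yy.min(),yy.min()+5),(yy.max()-5,yy.max())):
    k=(yy>=lo)&(yy<=hi);P=hit((xx[k].mean(),yy[k].mean()),.034)-foot;print('line',xx[k].mean(),yy[k].mean(),P@up*1000,P@ri*1000)
print('tool axis off', (s['position']-foot)@up*1000,(s['position']-foot)@ri*1000,(s['position']-foot)@n*1000)
# back edge of the panel for yaw: bright strip top edge
for x in range(275,365,15):
    col=G[280:330,x];print(x,280+int(np.argmax(np.diff(col.astype(int)))),end=' ')
# clamp check, side image
S=cv2.cvtColor(g['color'],cv2.COLOR_RGB2GRAY)
print()
for q in([.4302,-.2384,.062],[.455,-.246,.1726],[.4653,-.2491,.1508]): 
    u=proj(g,q).astype(int);print(u,S[u[1]-4:u[1]+5:4,u[0]-12:u[0]+13:3].tolist())
E
```

```text
(291, 201, 69, 84)
0.0 circ 6.593991756439209 -5.084054946899414 30.52961540222168 right range -28.434227143856663 19.268994260393782 up range -23.869798768236674 37.08036377622445
0.01 circ 3.660341262817383 -4.7873854637146 29.310453414916992 right range -27.205098835267503 18.593147684545066 up range -25.586911620834076 32.92927423543508
white (280, 307, 86, 3)
((322.5, 308.0), (2.0, 85.0), 90.0)
line 326.9310344827586 253.58620689655172 2.840433599693669 -4.811203953061249
line 322.5 308.0 39.81343686358372 -2.2139369333062104
tool axis off -0.106084166374758 -0.21423046080338848 67.51402012699694
275 306 290 306 305 306 320 306 335 306 350 306 
[241 420] [[67, 88, 115, 104, 22, 140, 155, 158, 158], [22, 156, 157, 130, 22, 128, 132, 132, 132], [44, 160, 160, 58, 56, 57, 58, 55, 64]]
[252 389] [[108, 105, 105, 107, 108, 111, 110, 109, 110], [109, 109, 108, 108, 20, 19, 20, 12, 77], [106, 106, 105, 105, 18, 15, 14, 12, 11]]
[260 396] [[105, 21, 17, 19, 11, 11, 33, 102, 103], [105, 104, 8, 7, 6, 10, 11, 12, 106], [107, 104, 100, 8, 7, 7, 8, 11, 11]]
```

```bash
python3 - <<'E'
from con import *
s,f,g=pickle.load(open('w11.pkl','rb'));G=cv2.cvtColor(f['color'],cv2.COLOR_RGB2GRAY)
foot=np.array([.592,.224,.07]);n,up,ri=frame()
def hit(p,d):
    o,v=wray(f,s,p);q=foot+d*n;P=o+v*((q-o)@n)/(v@n)-foot;return np.round([P@up*1000,P@ri*1000],1)
print('col',[(r,int(G[r,318:322].mean())) for r in range(196,292,3)])
for r in(225,235,245,255,265): print(r,G[r,280:370:3].tolist())
k=np.argwhere(G[230:300,300:345]>200)+[230,300];print(k.min(0),k.max(0))
for lo in range(k[:,0].min(),k[:,0].max(),6): q=k[(k[:,0]>=lo)&(k[:,0]<lo+6)].mean(0);print(q,hit(q[::-1],.034))
print(hit((320,k[:,0].max()),.034))
E
```

```text
col [(196, 139), (199, 140), (202, 84), (205, 70), (208, 68), (211, 37), (214, 36), (217, 33), (220, 37), (223, 68), (226, 66), (229, 69), (232, 66), (235, 68), (238, 65), (241, 66), (244, 66), (247, 68), (250, 67), (253, 67), (256, 69), (259, 69), (262, 67), (265, 69), (268, 70), (271, 69), (274, 70), (277, 127), (280, 128), (283, 135), (286, 145), (289, 146)]
225 [141, 141, 142, 145, 115, 75, 74, 53, 73, 72, 69, 70, 63, 71, 65, 71, 72, 72, 72, 60, 78, 72, 69, 62, 72, 71, 113, 141, 141, 139]
235 [139, 139, 143, 141, 69, 70, 51, 71, 76, 73, 73, 72, 63, 67, 73, 76, 69, 72, 69, 63, 70, 75, 77, 73, 66, 74, 70, 143, 143, 141]
245 [142, 142, 142, 141, 116, 73, 70, 77, 68, 72, 69, 72, 61, 71, 75, 74, 75, 70, 72, 67, 80, 71, 72, 71, 59, 72, 123, 143, 139, 142]
255 [143, 141, 139, 142, 140, 137, 103, 74, 60, 73, 73, 76, 68, 70, 67, 240, 244, 64, 74, 67, 76, 76, 71, 70, 112, 144, 141, 144, 139, 139]
265 [140, 145, 144, 144, 140, 85, 67, 69, 135, 140, 118, 85, 67, 71, 69, 240, 242, 70, 76, 86, 129, 144, 141, 143, 141, 139, 145, 140, 143, 141]
[251 324] [278 329]
[253.5862069  326.93103448] [ 2.8 -4.8]
[259.5 327. ] [ 6.7 -4.9]
[265.5 326.5] [10.6 -4.6]
[271.64285714 326.14285714] [14.6 -4.4]
[276.42105263 326.10526316] [17.8 -4.4]
[18.9 -0.6]
```

Emit:
move_arm(plan=[[[0,0.11,0.5,0,0,0,0],[0,0,0.8,0,0,0,0],[0,0,0.9,0,0,0,0],[0,0,0.9,0,0,0,0],[0,0,0.8,0,0,0,0],[0,0,0.4,0,0,0,0],[0,0,0.3,0,0,0,0],[0,0,0,0,0,0,0],[0,0,0,0,0,0,0],[0,0,0,0,0,0,0]]])

```text
clock: 26.85
position: [0.6022, 0.2287, 0.0493]
tool_rot: [3.138, 0.441, -2.975]
force: [0.2, -0.6, 0.7]
grip_width: 0.0427
finger_force: 0.0
```

Emit:
move_arm(plan=[[[0,0,0,0,0,0,-1],[0,0,0,0,0,0,-1],[0,0,0,0,0,0,-1],[0,0,0,0,0,0,-1],[0,0,0,0,0,0,-1],[0,0,0,0,0,0,-1],[0,0,0,0,0,0,-1],[0,0,0,0,0,0,-1],[0,0,0,0,0,0,-1],[0,0,0,0,0,0,-1]]], grip_force=30)

```text
clock: 27.85
position: [0.6014, 0.2325, 0.0495]
tool_rot: [3.133, 0.441, -2.972]
force: [-3.6, 13.2, 3.8]
grip_width: 0.0108
finger_force: 35.4
```

Emit:
move_arm(plan=[[[0,0.15,0,0,0,0,-1],[0,0,0,0,0,0.8,-1],[0,0,0,0,0,0.9,-1],[0,0,0,0,0,0.9,-1],[0,0,0,0,0,0.9,-1],[0,0,0,0,0,0.9,-1],[0,0,0,0,0,0.9,-1],[0,0,0,0,0,0.9,-1],[0,0,0,0,0,0.8,-1],[0,0,0,0,0,0,-1]]])

```text
clock: 28.85
position: [0.6013, 0.2321, 0.0493]
tool_rot: [2.832, 0.319, 2.523]
force: [-8.1, -1.7, 12.3]
grip_width: 0.0113
finger_force: 36.9
```

```bash
python3 - <<'E'
from con import *
s=observe();Rt=R.from_euler('xyz',s['tool_rot']).as_matrix();n,up,ri=frame();x=-Rt[:,0]
print('theta',.7+np.arctan2(x@ri,x@up),'axis',Rt[:,2]@-n,s['qpos'],s['moment'],s['force'],s['grip_width'])
E
```

```text
theta 1.4382325474967137 axis 0.9999864313179707 [-0.04705735  0.68331946 -0.67659336  2.05057537  1.48248303  0.54903098
 -0.84879853] [-0.47811365  0.99184332 -0.10679017] [-8.10326035 -1.69437396 12.3418589 ] 0.011254505796274697
```

Emit:
move_arm(plan=[[[0,0,0,0,0,0,0],[0,0,0,0,0,0,0],[0,0,0,0,0,0,0],[0,0,0,0,0,0,0],[0,0,-0.7,0,0,0,0],[0,0,-0.9,0,0,0,0],[0,0,-0.9,0,0,0,0],[0,0,-0.9,0,0,0,0],[0,0,-0.9,0,0,0,0],[0,0,-0.9,0,0,0,0]]])

```text
clock: 29.85
position: [0.5576, 0.2239, 0.1434]
tool_rot: [2.834, 0.319, 2.526]
force: [-0.1, -0.3, -0.3]
grip_width: 0.0425
finger_force: 0.0
```

```bash
python3 - <<'E'
from con import *
s=observe();f=grab_frame('wrist');pickle.dump((s,f),open('w12.pkl','wb'));print(s['position'],s['tool_rot'],s['clock'])
G=cv2.cvtColor(f['color'],cv2.COLOR_RGB2GRAY);foot=np.array([.592,.224,.07]);n,up,ri=frame()
def hit(p,d):
    o,v=wray(f,s,p);q=foot+d*n;P=o+v*((q-o)@n)/(v@n)-foot;return np.r_[P@up*1000,P@ri*1000]
e=wproj(f,s,foot+.034*n).astype(int)
m=np.zeros_like(G);m[e[1]-20:e[1]+60,e[0]-50:e[0]+50]=(G[e[1]-20:e[1]+60,e[0]-50:e[0]+50]>215)*255
for c in cv2.findContours(m,cv2.RETR_EXTERNAL,cv2.CHAIN_APPROX_NONE)[0]:
    if cv2.contourArea(c)<30: continue
    w=np.array([hit(p[0],.034) for p in c]);r=cv2.fitLine(w.astype(np.float32),cv2.DIST_L2,0,.01,.01).ravel();print(cv2.boundingRect(c),w.mean(0),r,'theta',.7+np.arctan2(r[1],r[0]))
# next: above the clamp handle, tool turned half round
mid=([.50,0.02,.23],[np.pi,0,np.pi-.298]);plan(*mid,14)
E
```

```text
[0.55758659 0.22386183 0.14336719] [2.83405688 0.31948482 2.52645178] 29.85
(340, 286, 21, 20) [46.57016762  4.63566075] [ 0.06657556 -0.9977814  46.570168    4.6356606 ] theta -0.8041715
(315, 244, 5, 26) [7.78848147 1.96195835] [0.7555427  0.65509945 7.788481   1.9619583 ] theta 1.4143143
max 0.75
[-0.34, -0.62, -0.41, 0.17, 0.25, -0.18]
[-0.31, -0.63, -0.41, 0.17, 0.25, -0.18]
[-0.29, -0.64, -0.41, 0.17, 0.25, -0.18]
[-0.27, -0.66, -0.4, 0.17, 0.25, -0.18]
[-0.25, -0.67, -0.4, 0.17, 0.25, -0.18]
[-0.22, -0.68, -0.39, 0.17, 0.25, -0.18]
[-0.2, -0.69, -0.38, 0.17, 0.25, -0.18]
[-0.18, -0.7, -0.38, 0.17, 0.25, -0.18]
[-0.15, -0.71, -0.37, 0.17, 0.25, -0.18]
[-0.13, -0.72, -0.36, 0.17, 0.25, -0.18]
[-0.11, -0.73, -0.35, 0.17, 0.25, -0.18]
[-0.09, -0.74, -0.34, 0.17, 0.25, -0.18]
[-0.06, -0.75, -0.33, 0.17, 0.25, -0.18]
[-0.04, -0.75, -0.31, 0.17, 0.25, -0.18]
```

Emit:
move_arm(plan=[[[-0.34,-0.62,-0.41,0.17,0.25,-0.18,0],[-0.31,-0.63,-0.41,0.17,0.25,-0.18,0],[-0.29,-0.64,-0.41,0.17,0.25,-0.18,0],[-0.27,-0.66,-0.4,0.17,0.25,-0.18,0],[-0.25,-0.67,-0.4,0.17,0.25,-0.18,0],[-0.22,-0.68,-0.39,0.17,0.25,-0.18,0],[-0.2,-0.69,-0.38,0.17,0.25,-0.18,0],[-0.18,-0.7,-0.38,0.17,0.25,-0.18,0],[-0.15,-0.71,-0.37,0.17,0.25,-0.18,0],[-0.13,-0.72,-0.36,0.17,0.25,-0.18,0]]])

```text
clock: 30.9
position: [0.5171, 0.0771, 0.2032]
tool_rot: [3.064, 0.097, 2.766]
force: [-0.5, 0.1, -0.2]
grip_width: 0.0431
finger_force: 0.0
```

```bash
python3 - <<'E'
from con import *
s=observe();print(s['position'],s['tool_rot'],s['qpos'])
plan([.4645,-.2488,.21],[np.pi,0,np.pi-.298],19)
E
```

```text
[0.51712883 0.07713967 0.20317843] [3.0643762  0.09674706 2.76637049] [ 0.59255742  0.47212216 -1.12094703  1.92659371  0.55611974  0.94127344
  0.42344172]
max 0.86
[-0.19, -0.85, -0.07, 0.04, 0.05, -0.04]
[-0.18, -0.85, -0.06, 0.04, 0.05, -0.04]
[-0.18, -0.85, -0.06, 0.04, 0.05, -0.04]
[-0.18, -0.85, -0.06, 0.04, 0.05, -0.04]
[-0.17, -0.85, -0.06, 0.04, 0.05, -0.04]
[-0.17, -0.85, -0.05, 0.04, 0.05, -0.04]
[-0.16, -0.85, -0.05, 0.04, 0.05, -0.04]
[-0.16, -0.85, -0.05, 0.04, 0.05, -0.04]
[-0.16, -0.85, -0.05, 0.04, 0.05, -0.04]
[-0.15, -0.85, -0.04, 0.04, 0.05, -0.04]
[-0.15, -0.85, -0.04, 0.04, 0.05, -0.04]
[-0.15, -0.86, -0.04, 0.04, 0.05, -0.04]
[-0.14, -0.86, -0.04, 0.04, 0.05, -0.04]
[-0.14, -0.86, -0.03, 0.04, 0.05, -0.04]
[-0.14, -0.86, -0.03, 0.04, 0.05, -0.04]
[-0.13, -0.86, -0.03, 0.04, 0.05, -0.04]
[-0.13, -0.86, -0.03, 0.04, 0.05, -0.04]
[-0.13, -0.86, -0.02, 0.04, 0.05, -0.04]
[-0.12, -0.86, -0.02, 0.04, 0.05, -0.04]
```

Emit:
move_arm(plan=[[[-0.19,-0.85,-0.07,0.04,0.05,-0.04,0],[-0.18,-0.85,-0.06,0.04,0.05,-0.04,0],[-0.18,-0.85,-0.06,0.04,0.05,-0.04,0],[-0.18,-0.85,-0.06,0.04,0.05,-0.04,0],[-0.17,-0.85,-0.06,0.04,0.05,-0.04,0],[-0.17,-0.85,-0.05,0.04,0.05,-0.04,0],[-0.16,-0.85,-0.05,0.04,0.05,-0.04,0],[-0.16,-0.85,-0.05,0.04,0.05,-0.04,0],[-0.16,-0.85,-0.05,0.04,0.05,-0.04,0],[-0.15,-0.85,-0.04,0.04,0.05,-0.04,0]]])

```text
clock: 31.9
position: [0.4895, -0.0944, 0.2067]
tool_rot: [3.109, 0.048, 2.811]
force: [0.5, 0.7, -0.2]
grip_width: 0.0427
finger_force: 0.0
```

```bash
python3 - <<'E'
from con import *
s=observe();print(s['position'],s['tool_rot'],s['qpos'])
plan([.4645,-.2488,.21],[np.pi,0,np.pi-.298],9)
E
```

```text
[ 0.48952217 -0.09444515  0.2066916 ] [3.10921003 0.04760621 2.81055988] [ 0.95890328  0.48341145 -1.15901569  1.91509186  0.51455707  1.02003901
  0.82587142]
max 0.86
[-0.15, -0.86, -0.04, 0.03, 0.05, -0.03]
[-0.14, -0.86, -0.04, 0.03, 0.05, -0.03]
[-0.14, -0.86, -0.03, 0.03, 0.05, -0.03]
[-0.14, -0.86, -0.03, 0.03, 0.05, -0.03]
[-0.13, -0.86, -0.03, 0.03, 0.05, -0.03]
[-0.13, -0.86, -0.03, 0.03, 0.05, -0.03]
[-0.13, -0.86, -0.03, 0.03, 0.05, -0.03]
[-0.13, -0.86, -0.02, 0.03, 0.05, -0.03]
[-0.12, -0.86, -0.02, 0.03, 0.05, -0.03]
```

Joint 3 stays within range; continue.

Emit:
move_arm(plan=[[[-0.15,-0.86,-0.04,0.03,0.05,-0.03,0],[-0.14,-0.86,-0.04,0.03,0.05,-0.03,0],[-0.14,-0.86,-0.03,0.03,0.05,-0.03,0],[-0.14,-0.86,-0.03,0.03,0.05,-0.03,0],[-0.13,-0.86,-0.03,0.03,0.05,-0.03,0],[-0.13,-0.86,-0.03,0.03,0.05,-0.03,0],[-0.13,-0.86,-0.03,0.03,0.05,-0.03,0],[-0.13,-0.86,-0.02,0.03,0.05,-0.03,0],[-0.12,-0.86,-0.02,0.03,0.05,-0.03,0],[0,0,0,0,0,0,0]]])

```text
clock: 32.9
position: [0.4636, -0.2504, 0.2093]
tool_rot: [3.138, 0.001, 2.837]
force: [-1.1, -0.2, 0.1]
grip_width: 0.0428
finger_force: 0.0
```

```bash
python3 - <<'E'
from con import *
s=observe();print(s['position'],s['tool_rot'],s['qpos'],s['clock'])
f=grab_frame('wrist');G=cv2.cvtColor(f['color'],cv2.COLOR_RGB2GRAY);pickle.dump((s,f),open('w13.pkl','wb'))
Rt=R.from_euler('xyz',s['tool_rot']).as_matrix()
e=wproj(f,s,[.4573,-.2467,.1726]).astype(int);print('end px',e)
for r in range(e[1]-60,e[1]+60,12): print(r,G[r,e[0]-60:e[0]+60:6].tolist())
plan([.4638,-.2485,.095],[np.pi,0,np.pi-.298],7)
E
```

```text
[ 0.46363886 -0.25041574  0.20931011] [3.13823347e+00 5.42556500e-04 2.83678100e+00] [ 1.17937624  0.5583458  -1.12464401  1.79922297  0.54987294  1.14126234
  1.13877106] 32.9
end px [321 235]
175 [149, 148, 214, 214, 213, 212, 74, 222, 213, 89, 90, 215, 130, 75, 214, 210, 208, 214, 142, 139]
187 [151, 150, 216, 212, 216, 213, 75, 220, 218, 180, 183, 212, 142, 75, 213, 211, 209, 217, 140, 141]
199 [147, 146, 214, 214, 215, 214, 156, 171, 193, 181, 183, 193, 194, 196, 215, 215, 211, 218, 143, 145]
211 [145, 153, 215, 212, 218, 218, 215, 205, 216, 184, 182, 211, 217, 220, 215, 216, 214, 216, 141, 141]
223 [149, 151, 213, 207, 212, 215, 215, 165, 94, 52, 52, 54, 178, 220, 215, 212, 215, 213, 142, 141]
235 [153, 154, 212, 209, 212, 213, 216, 95, 55, 59, 52, 52, 96, 220, 214, 216, 214, 204, 145, 146]
247 [150, 148, 207, 210, 210, 213, 214, 171, 59, 58, 53, 54, 179, 216, 216, 214, 213, 196, 149, 151]
259 [152, 152, 206, 205, 211, 212, 213, 174, 91, 70, 78, 90, 172, 213, 213, 217, 214, 204, 149, 151]
271 [156, 149, 189, 83, 140, 212, 207, 175, 207, 210, 204, 207, 177, 216, 210, 121, 86, 173, 148, 152]
283 [37, 147, 148, 152, 151, 153, 150, 150, 148, 144, 146, 142, 150, 146, 146, 148, 148, 149, 75, 70]
max 0.82
[0.0, 0.0, 0.82, 0.01, 0.0, -0.01]
```

Emit:
move_arm(plan=[[[0,0,0.82,0.01,0,-0.01,0],[0,-0.09,0.82,0.01,0,-0.01,0],[0,0,0.82,0.01,0,0,0],[0,0,0.82,0.01,0,0,0],[0,0,0.82,0,0,0,0],[0,0,0.82,0,0,0,0],[0,0,0.82,0,0,0,0],[0,0,0,0,0,0,0],[0,0,0,0,0,0,0],[0,0,0,0,0,0,0]]])

```text
clock: 33.95
position: [0.4643, -0.2499, 0.0957]
tool_rot: [-3.141, 0.002, 2.842]
force: [0.7, -0.6, 0.7]
grip_width: 0.0427
finger_force: 0.0
```

```bash
python3 ang.py
```

```text
[ 0.46425851 -0.24992098  0.0956544 ] [ 0.6848998  -0.60240726  0.67861295] 0.04272774420345372 -0.0440546209383111 0.09695439904886777 r,ang 0.10649396753312072 114.43633335915413 [-3.14110647e+00  2.16200220e-03  2.84186513e+00]
```

Emit:
move_arm(plan=[[[0,0.06,0,0,0,0,0],[0,0,0,0,0,0,-1],[0,0,0,0,0,0,-1],[0,0,0,0,0,0,-1],[0,0,0,0,0,0,-1],[0,0,0,0,0,0,-1],[0,0,0,0,0,0,-1],[0,0,0,0,0,0,-1],[0,0,0,0,0,0,-1],[0,0,0,0,0,0,-1]]], grip_force=40)

```text
clock: 34.95
position: [0.4643, -0.2487, 0.0954]
tool_rot: [-3.141, 0.002, 2.842]
force: [-1.8, 0.9, 6.6]
grip_width: 0.0135
finger_force: 39.1
```

```bash
python3 ang.py; python3 arc.py 114.6 14 16 .1065
```

```text
[ 0.46431939 -0.24869686  0.09541396] [-1.80584152  0.86630134  6.56771451] 0.013548677406832882 -0.04435508764284729 0.09671396152798456 r,ang 0.10640001952180808 114.63720066850507 [-3.14105194e+00  1.64295632e-03  2.84190223e+00]
[ 0.46431939 -0.24869686  0.09541396] [-3.14105194e+00  1.64295632e-03  2.84190223e+00] 0.013548677406832882
0.54 -0.21
0.56 -0.15
0.58 -0.09
0.58 -0.03
0.58 0.04
0.58 0.1
0.56 0.16
0.54 0.22
0.51 0.28
0.48 0.34
0.44 0.39
0.39 0.43
0.34 0.47
0.29 0.51
0.23 0.54
0.17 0.56
```

Emit:
move_arm(plan=[[[-0.54,0,-0.21,0,0,0,-1],[-0.56,0,-0.15,0,0,0,-1],[-0.58,0,-0.09,0,0,0,-1],[-0.58,0,-0.03,0,0,0,-1],[-0.58,0,0.04,0,0,0,-1],[-0.58,0,0.1,0,0,0,-1],[-0.56,0,0.16,0,0,0,-1],[-0.54,0,0.22,0,0,0,-1],[-0.51,0,0.28,0,0,0,-1],[0,0,0,0,0,0,-1]]])

```text
clock: 35.95
position: [0.5606, -0.2782, 0.0881]
tool_rot: [3.141, 0.0, 2.842]
force: [-0.8, 0.5, -0.5]
grip_width: 0.0133
finger_force: 39.3
```

```bash
python3 ang.py; python3 arc.py 58 14 7 .1065
```

```text
[ 0.56062916 -0.2781596   0.08811948] [-0.84644768  0.50084505 -0.4918412 ] 0.01325938154106443 0.056349637252314094 0.08941947946640849 r,ang 0.10569354250147373 57.782024868369476 [3.14137720e+00 4.18965198e-04 2.84198942e+00]
[ 0.56062916 -0.2781596   0.08811948] [3.14137720e+00 4.18965198e-04 2.84198942e+00] 0.01325938154106443
0.48 0.34
0.44 0.39
0.39 0.43
0.34 0.47
0.29 0.51
0.23 0.54
0.17 0.56
```

Emit:
move_arm(plan=[[[-0.48,0,0.34,0,0,0,-1],[-0.44,0,0.39,0,0,0,-1],[-0.39,0,0.43,0,0,0,-1],[-0.34,0,0.47,0,0,0,-1],[-0.29,0,0.51,0,0,0,-1],[-0.23,0,0.54,0,0,0,-1],[-0.14,0,0.48,0,0,0,-1],[0,0,0,0,0,0,-1],[0,0,0,0,0,0,-1],[0,0,0,0,0,0,-1]]])

```text
clock: 36.95
position: [0.6047, -0.2917, 0.0245]
tool_rot: [3.141, 0.001, 2.842]
force: [5.6, 3.7, -7.5]
grip_width: 0.0132
finger_force: 48.2
```

```bash
python3 ang.py
```

```text
[ 0.60471913 -0.29167886  0.02448549] [ 5.59611772  3.72374844 -7.50556126] 0.013230057355931246 0.10246079174186772 0.025785492468118926 r,ang 0.10565559836655039 14.125834910835724 [3.14113890e+00 9.11764749e-04 2.84219795e+00]
```

Fully back (14°). Release and lift clear.

Emit:
move_arm(plan=[[[0,0,0,0,0,0,0],[0,0,0,0,0,0,0],[0,0,0,0,0,0,0],[0,0,0,0,0,0,0],[0,0,-0.5,0,0,0,0],[0,0,-0.95,0,0,0,0],[0,0,-0.95,0,0,0,0],[0,0,-0.95,0,0,0,0],[0,0,-0.95,0,0,0,0],[0,0,-0.95,0,0,0,0]]])

```text
clock: 37.95
position: [0.6045, -0.2921, 0.1328]
tool_rot: [-3.141, 0.002, 2.842]
force: [0.8, -0.1, 0.8]
grip_width: 0.0428
finger_force: 0.0
```

Emit:
move_arm(plan=[[[-0.9,0,-0.6,0,0,0,0],[-0.9,0,-0.6,0,0,0,0],[-0.9,0,-0.6,0,0,0,0],[-0.9,0,-0.6,0,0,0,0],[-0.9,0,-0.6,0,0,0,0],[0,0,0,0,0,0,0],[0,0,0,0,0,0,0],[0,0,0,0,0,0,0],[0,0,0,0,0,0,0],[0,0,0,0,0,0,0]]])

```text
clock: 38.95
position: [0.6899, -0.3187, 0.1907]
tool_rot: [-3.141, 0.001, 2.842]
force: [0.3, 0.4, 0.6]
grip_width: 0.043
finger_force: 0.0
```

```bash
python3 - <<'E'
from con import *
s=observe();print(s['position'],s['force'],s['clock'])
f=grab_frame('wrist');g=grab_frame('side');pickle.dump((s,f,g),open('w14.pkl','wb'))
G=cv2.cvtColor(f['color'],cv2.COLOR_RGB2GRAY);S=cv2.cvtColor(g['color'],cv2.COLOR_RGB2GRAY)
S0=cv2.cvtColor(pickle.load(open('side0.pkl','rb'))['color'],cv2.COLOR_RGB2GRAY)
e=wproj(f,s,[.4302,-.2384,.038]);print('nest px',e)
def con(I,th,inv,box,h):
    x0,y0,x1,y1=box;m=np.zeros_like(I);m[y0:y1,x0:x1]=((I[y0:y1,x0:x1]<th) if inv else (I[y0:y1,x0:x1]>th))*255
    for c in cv2.findContours(m,cv2.RETR_LIST,cv2.CHAIN_APPROX_NONE)[0]:
        if cv2.contourArea(c)<40: continue
        w=np.array([h(p[0])[:2] for p in c]);r=cv2.minAreaRect((w*1000).astype(np.float32));print(cv2.boundingRect(c),np.round(r[0],1),np.round(r[1],1),round(r[2],1))
print('side: coupon / nest');con(S,130,False,(226,412,263,452),lambda p:plane(*ray(g,p),.038))
con(S,80,True,(218,408,270,456),lambda p:plane(*ray(g,p),.027))
print('handle',[int(S[y,345]) for y in range(415,436,3)],[int(S0[y,345]) for y in range(415,436,3)])
ex,ey=e.astype(int)
if 0<ex<640 and 0<ey<480: con(G,170,False,(max(ex-40,0),max(ey-40,0),ex+40,ey+40),lambda p:plane(*wray(f,s,p),.038))
d=np.abs(S.astype(int)-S0)>30;d=cv2.morphologyEx(d.astype(np.uint8),cv2.MORPH_OPEN,np.ones((3,3)))
st=cv2.connectedComponentsWithStats(d)[2];print('changes',st[1:].tolist())
E
```

```text
[ 0.6898694  -0.31869665  0.19071722] [0.3447258  0.41361417 0.64336673] 38.95
nest px [318.25165446 -66.18504994]
side: coupon / nest
(226, 433, 37, 19) [ 430.5 -266.2] [30.9 58.9] 82.5
(228, 418, 31, 19) [ 431.6 -238.6] [29.3 47.1] 72.9
(226, 412, 37, 14) [ 435.6 -220.8] [23.6 61.2] 84.7
(227, 417, 33, 22) [ 431.8 -233.6] [33.9 52.6] 72.8
(223, 416, 41, 34) [ 431.2 -242.6] [52.7 62.3] 73.0
handle [125, 127, 23, 23, 13, 7, 123] [104, 106, 19, 18, 10, 7, 103]
changes [[264, 63, 21, 8, 112], [309, 81, 14, 26, 108], [229, 82, 15, 26, 113], [5, 107, 4, 3, 12], [249, 109, 3, 3, 9], [293, 108, 12, 6, 36], [267, 113, 3, 3, 9], [281, 113, 4, 3, 12], [288, 112, 3, 3, 9], [66, 119, 5, 4, 18], [0, 120, 88, 50, 1007], [88, 126, 4, 4, 16], [89, 132, 6, 4, 22], [91, 138, 6, 5, 27], [93, 145, 5, 5, 25], [63, 153, 3, 3, 9], [94, 152, 5, 5, 22], [430, 155, 30, 12, 194], [395, 154, 154, 178, 12855], [461, 156, 8, 6, 37], [425, 160, 3, 3, 9], [19, 162, 377, 140, 15021], [63, 183, 5, 5, 20], [255, 184, 80, 61, 2534], [358, 200, 20, 15, 224], [456, 204, 7, 8, 38], [357, 215, 26, 13, 205], [53, 216, 4, 3, 12], [57, 243, 21, 5, 81], [3, 247, 19, 3, 57], [26, 246, 28, 3, 84], [216, 251, 3, 3, 9], [0, 255, 17, 29, 299], [403, 257, 3, 3, 9], [407, 308, 67, 99, 3144], [222, 313, 25, 7, 137], [228, 418, 31, 23, 614], [0, 474, 4, 6, 19]]
```

```bash
python3 -c "
from workcell import job_done
print(job_done())"
```

```text
the job is handed in; nothing more can be done
None
```

I handed the job in at about 39 s: the coupon lies flat in the nest, the selector reads about 1.41 rad on the long bar mark, the clamp is fully back and the gripper is clear. The wrist force peaked at about 85 N while gripping the coupon, under the 120 N limit, and the hand-in returned no verdict.

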